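# Make up the border carrier with fresh printing blocks

### The arm

A 6-joint arm with a two-finger parallel gripper is mounted at the origin on the work surface. World frame = base frame: x ahead of the robot, y to its left, z up, the work surface at z = 0. Lengths are in m, angles in degrees, forces in N, time in s.
With the tool pointing down it reaches from about 0.25 to 0.775 m from the base axis. Payload 4 kg.
Tool frame: the origin (TCP) lies at the very end of the fingers, on their centre line; the grasp point (between the pads) lies 19 mm behind it (manip.hold_point_z is the distance from the TCP to the grasp point, in m); z points along the fingers, y is the direction in which the jaws open and shut (so a half turn about z gives the same grasp; the last joint's range is limited). The gripper opens to 94 mm and grips with 3 to 60 N. Pads are 16 mm wide; open, the fingers measure 119 mm over their backs; the gripper's body (75 mm by 177 mm) begins 78 mm behind the grasp point.
Start: joints at [-79.017, 4.996, 78.535, -0, 96.463, -5.907], TCP at [0.16, -0.526, 0.166] pointing down, gripper open.
Joint ranges: [-177.83, 177.83], [-43.37, 116.18], [15.69, 146.23], [-61.86, 241.86], [9.47, 152.12], [-147.06, 147.06]. Speed limits (degrees/s): [159.86, 159.86, 180, 180, 180, 180].

### API

Orientations are given as a 3x3 rotation matrix whose columns are the frame's x, y, z axes.
In Python, from bench import manip gives the robot as it stands.
- The arm moves only by the shell command python3 -m crank 'ROWS' [OPENING] [FORCE]. ROWS is JSON, one flat list of numbers, 4 for each row, row after row: the shift along the tool's x, y, z in mm, then the turn about the tool's z in rad. In form: [dx, dy, dz, turn, dx, dy, dz, turn, ...]. A call has 1 to 10 rows; each row shifts and turns the commanded pose from where the row before left it, along the tool's axes as they then stand; what a row does not reach is not made up. A row lasts 1/8 s, in which the tool goes at most 62.5 mm and 10.7 degrees, less where a joint would pass 70% of its speed; a pose out of reach is approached as far as the arm can. A call is refused whole if a number of a shift passes 62.5 or a number of a turn 0.188, either way. A call with a gripper value outside its range is refused whole. OPENING is the closure, from -1 (fully open) to 1 (shut), so that 0 is half open, set as the call begins (- or left out, the last holds). The fingers move at their own pace and stop on an object; FORCE is the grip in N (left out, the last holds). Time passes only in rows, so rows that do not move let the fingers close. It gives the time, the measured TCP pose, the force and the opening at its end, in the units of the state.
- manip.read_state(): the state, without advancing time (a new reading comes with each control period).
- manip.read_camera(name): name is "scene" or "top"; returns (picture, depth): 480x640x3 uint8, red, green, blue; 480x640 float32, m along the optical axis (not along the pixel's ray), 0 where there is no reading.
- manip.get_calibration(name): a dict with "intrinsics" (3x3 intrinsics, pixels), "distortion" ([k1, k2, p1, p2, k3] as OpenCV has them; the pictures are not rectified), "rvec" (rotation vector, rad) and "tvec" (3), from world to camera coordinates, as OpenCV has them. Camera axes: x right, y down, z forward; pixel columns grow to the right and rows downward; lengths in m; the calibration is good to about 2 mm. A picture is of the moment at which its call begins. get_calibration takes no time and is no camera call.
- manip.job_done(): hands the job in, once; it reports no verdict.
The state is a dict: "time": time; "joint_positions": joint angles; "qd": joint speeds; "effort": joint torques, N m; "tcp_pos": TCP position; "tool_rot": TCP orientation; "force": force on the tool from outside, world axes, zero at the start; "ft_torque": the same for the moment, N m; "gripper_width": opening from 0.0 (shut) to 1.0 (fully open).
Only numpy, scipy, OpenCV 4.12 (cv2) and the standard library are available. Lean on these libraries where they do the work, as an engineer would, in place of code of your own. Each camera call takes 0.05 s, during which the arm holds its last target. There are 200 camera calls.

### The job

Change the printing blocks in the border carrier: loosen the left-hand clamp knob by turning it clockwise until its toe is swung a good quarter turn off the worn block, stand the worn block in the aluminium wash tray, and seat every fresh block lying on the bench flat in a bay of the carrier, one to a bay, handles up. Then turn the cam disc clockwise the full half turn so its hook draws the bolt and bar in tight, and after that knock the sprung lock pin fully down with the held mallet (never push it with the fingers). Finish with the mallet back on its rest as it was found, the knob left loose, and the jar, tin and brush left where they are.

Things in the scene. Friction and masses are not known exactly. Their poses are not given: they have to be found in the camera images.
- carrier: border carrier, fixed: wooden board 135 x 390 mm, top at z 10 mm, a row of three open bays along its y. Origin on the bench; x away from the robot, y left, z up. Knob axis (-20,-142), cam axis (-5,150), pin axis (62,-150) mm. Bays lie between a fixed near rail (face x -30, top z 28 mm) and the draw bar (face x +40 while open, top z 30 mm); 4 mm ribs between bays, tops z 20 mm.
- bay0 (a point): centre of the floor of the right-hand (knob end, worn block's) bay, 10 mm over the bench, where the centre of a block's underside goes; axes as the carrier's. The bay is 65 mm wide in y and, cam open, 70 mm deep in x; turn the block square with it.
- bay1 (a point): centre of the floor of the middle bay, 10 mm over the bench, where the centre of a block's underside goes; axes as the carrier's. The bay is 65 mm wide in y and, cam open, 70 mm deep in x; turn the block square with it.
- bay2 (a point): centre of the floor of the left-hand (cam end) bay, 10 mm over the bench, where the centre of a block's underside goes; axes as the carrier's. The bay is 65 mm wide in y and, cam open, 70 mm deep in x; turn the block square with it.
- knob (a joint): left-hand clamp knob, vertical axis; rad, clockwise seen from above, 0 tight to 2.6 stop; starts 0 to 0.25. Clockwise loosens it, raising it 1 mm per rad; stays where left; friction 0.12 N m. A steel toe 16 mm wide, 56 mm long from the axis, underside at z 33 mm, turns with it: at 0 it points to the carrier's +y, lapping 10 mm over the worn block's slab so it cannot be lifted; aim for 1.6 or more.
- knob_grip (a point): point on the knob's axis, 63 mm over the bench at joint 0, at the height to grip its black wing (bar 44 mm long, 14 mm thick, from 43 to 75 mm height). Site x lies along the wing towards the toe's tip, z up.
- cam (a joint): cam lock disc, vertical axis; rad, clockwise seen from above, 0 open to 3.14 stop (tight); starts 0 to 0.2; stays where left; friction 0.1 N m. Its spiral hook draws bolt and bar 4 mm per rad; tight above 2.9. Once tight the bays are about 58 mm deep and no block can be put in.
- cam_grip (a point): point on the cam's axis, 60 mm over the bench, at the height to grip its steel wing (bar 44 mm long, 14 mm thick, from 40 to 72 mm height, on a 48 mm disc whose top is at 40 mm). Site x lies along the wing, z up.
- bar (a joint): steel draw bar with the bolt, far side of the bays; travel in m towards the near rail, 0 open to 0.0122 tight; moved by the cam only. Drawn in above 0.0108.
- pin (a joint): sprung lock pin with an 18 mm round head; travel downward in m, 0 up to 0.014 fully down. Takes 8 to 10 N to drive and stays where left. Counts as fully down above 0.0115.
- pin_top (a point): centre of the top of the lock pin's head: 58 mm over the bench when up, 44 mm when fully down; its housing is 34 mm square, top at 36 mm. Strike with the mallet's handle pointing to the carrier's -y, clear of the block handles (tops at 77 mm) and the knob.
- worn: the worn carved wooden printing block: a 58 x 58 mm square slab 22 mm thick, carved face down, with an upright square wooden handle 28 x 28 mm on the middle of its top, from 22 to 67 mm height, sides parallel to the slab's; 130 g or so. Origin: centre of the underside, z up. At the start it sits in the carrier's bay nearest the knob, under the toe.
- fresh1: a fresh carved wooden printing block: a 58 x 58 mm square slab 22 mm thick, carved face down, with an upright square wooden handle 28 x 28 mm on the middle of its top, from 22 to 67 mm height, sides parallel to the slab's; 130 g or so. Origin: centre of the underside, z up. At the start it lies on the bench between robot and carrier, handle up, turned any way. Two or three of the four are present.
- fresh2: a fresh carved wooden printing block: a 58 x 58 mm square slab 22 mm thick, carved face down, with an upright square wooden handle 28 x 28 mm on the middle of its top, from 22 to 67 mm height, sides parallel to the slab's; 130 g or so. Origin: centre of the underside, z up. At the start it lies on the bench between robot and carrier, handle up, turned any way. Two or three of the four are present.
- fresh3: a fresh carved wooden printing block: a 58 x 58 mm square slab 22 mm thick, carved face down, with an upright square wooden handle 28 x 28 mm on the middle of its top, from 22 to 67 mm height, sides parallel to the slab's; 130 g or so. Origin: centre of the underside, z up. At the start it lies on the bench between robot and carrier, handle up, turned any way. Two or three of the four are present.
- fresh4: a fresh carved wooden printing block: a 58 x 58 mm square slab 22 mm thick, carved face down, with an upright square wooden handle 28 x 28 mm on the middle of its top, from 22 to 67 mm height, sides parallel to the slab's; 130 g or so. Origin: centre of the underside, z up. At the start it lies on the bench between robot and carrier, handle up, turned any way. Two or three of the four are present.
- tray: aluminium wash tray, fixed, open on top, 160 (x) x 150 (y) x 40 mm, walls and floor about 4 to 5 mm. Origin: centre of its underside.
- mallet: wooden mallet, 0.36 kg: an upright round head 50 mm in diameter and 70 mm tall, striking face down, and a level handle 22 mm wide (y), 24 mm high, running along its -x to 170 mm from the head's axis, centred 38 mm above the face. Origin: centre of the striking face; z up. Centre of mass about 18 mm from the head's axis.
- mallet_grip (a point): where to grip the mallet's handle: 55 mm behind the head's axis, mid-height of the handle (38 mm above the face).
- rest: mallet rest, fixed: a wooden board 200 x 70 mm, 8 mm thick, with an upright notch 36 mm wide for the handle at x -70 mm (notch floor 26 mm, cheek tops 48 mm over the bench). Origin: centre of its underside; the mallet's handle lies along its -x.
- rest_head (a point): point on top of the rest's board where the centre of the mallet's face stands (8 mm over the bench, 65 mm from the rest's origin along its +x).
- jar: bystander: amber glass jar, 64 mm wide, 90 mm tall, origin centre of its underside; leave alone.
- tin: bystander: open steel tin, 70 mm wide, 85 mm tall, origin centre of its underside; leave alone.
- brush: bystander: brush lying on the bench; leave alone.
Things that resemble listed ones, but are neither listed nor needed, are in the scene too. What is shaped like the worn but purple or red is not meant.

How it is judged (in metres and radians):
On the way, in this order (a step that is already met when the one before it is completed fails the run):
1. the left-hand knob is loosened clockwise, its toe swung off the worn block (value of joint knob above 1.4 rad), for 0.2 s.
2. the worn block stands in the wash tray and every fresh block sits flat in a bay (value of joint knob above 1.4 rad and x of worn in the frame of tray between -0.055 and 0.055 m and y of worn in the frame of tray between -0.055 and 0.055 m and z of worn in the frame of tray below 0.012 m and angle between worn's own z axis and vertical below 0.15 rad and x of fresh1 in the frame of carrier between -0.006 and 0.016 m and y of fresh1 in the frame of carrier between -0.085 and 0.085 m and z of fresh1 in the frame of carrier between 0.005 and 0.0145 m and angle between each of fresh1, fresh2, fresh3, fresh4's own z axis and vertical below 0.1 rad and x of fresh2 in the frame of carrier between -0.006 and 0.016 m and y of fresh2 in the frame of carrier between -0.085 and 0.085 m and z of fresh2 in the frame of carrier between 0.005 and 0.0145 m and x of fresh3 in the frame of carrier between -0.006 and 0.016 m and y of fresh3 in the frame of carrier between -0.085 and 0.085 m and z of fresh3 in the frame of carrier between 0.005 and 0.0145 m and x of fresh4 in the frame of carrier between -0.006 and 0.016 m and y of fresh4 in the frame of carrier between -0.085 and 0.085 m and z of fresh4 in the frame of carrier between 0.005 and 0.0145 m), for 0.3 s.
3. the cam disc is turned its half turn and the bolt and bar are drawn in (value of joint cam above 2.9 rad and value of joint bar above 0.0108 m and x of fresh1 in the frame of carrier between -0.006 and 0.016 m and y of fresh1 in the frame of carrier between -0.085 and 0.085 m and z of fresh1 in the frame of carrier between 0.005 and 0.0145 m and angle between each of fresh1, fresh2, fresh3, fresh4's own z axis and vertical below 0.1 rad and x of fresh2 in the frame of carrier between -0.006 and 0.016 m and y of fresh2 in the frame of carrier between -0.085 and 0.085 m and z of fresh2 in the frame of carrier between 0.005 and 0.0145 m and x of fresh3 in the frame of carrier between -0.006 and 0.016 m and y of fresh3 in the frame of carrier between -0.085 and 0.085 m and z of fresh3 in the frame of carrier between 0.005 and 0.0145 m and x of fresh4 in the frame of carrier between -0.006 and 0.016 m and y of fresh4 in the frame of carrier between -0.085 and 0.085 m and z of fresh4 in the frame of carrier between 0.005 and 0.0145 m), for 0.2 s.
4. the mallet's face has driven the lock pin fully down (value of joint pin above 0.0115 m and contact force between mallet and pin above 1 N).
At the end, for the whole second after the job is handed in: Knob above 1.4 rad; worn block upright on the tray's floor; every fresh block flat on a bay's floor (4.5 mm, 0.1 rad); cam above 2.9 rad, bar in over 10.8 mm; pin down over 11.5 mm; mallet upright on its rest (head within 20 mm, handle in line to 0.2 rad); all at rest (all of step 3 and value of joint knob above 1.4 rad and x of worn in the frame of tray between -0.055 and 0.055 m and y of worn in the frame of tray between -0.055 and 0.055 m and z of worn in the frame of tray below 0.012 m and angle between worn's own z axis and vertical below 0.15 rad and value of joint pin above 0.0115 m and horizontal distance between mallet and rest_head below 0.02 m and angle between mallet's own z axis and vertical below 0.1 rad and z of mallet in the frame of rest between 0.003 and 0.013 m and angle between the x axis of mallet and the x axis of rest, either way round below 0.2 rad and linear speed of each of fresh1, fresh2, fresh3, fresh4, worn, mallet below 0.02 m/s); the robot touches nothing.
It fails at once if the jar, tin or brush is moved more than 3 cm (distance of any of jar, tin, brush from where it was at the start of the episode above 0.03 m).
It fails at once if the lock pin is pushed by the fingers (contact force between the fingers and pin above 2 N).
Of fresh1, fresh2, fresh3, fresh4 only 2 to 3 are there at a start; the rules pass over those that are not, and their reading is None.
At some moment in a run one of fresh1, fresh2, fresh3, fresh4 may be knocked a few centimetres aside while the robot is not near it.
It also fails if it takes over 210 s, if anything falls off the work surface, if the arm or the gripper's body presses on something with over 40 N, if the wrist force passes 120 N, or if a joint passes its speed limit or range.

## Working session

There is one attempt and no reset: what is moved stays moved. The work goes in short steps, Python scripts to look and compute and a shell command to move; the robot and the scene stay as the last step left them, time stands still between calls to the robot, and variables do not carry over. Pictures are saved under pics/ and viewed, about 12 in all and at most 16, crops included, and the job is handed in when it is done.

```bash
ls; mkdir -p pics
cat > h.py <<'E'
import numpy as np, cv2, json
from bench import manip
def shot(n,f=None):
    im,d=manip.read_camera(n); im=im.copy(); d=d.copy()
    np.savez('last_%s.npz'%n,im=im,d=d)
    if f: cv2.imwrite('pics/'+f,im[:,:,::-1])
    return im,d
def cal(n):
    c=manip.get_calibration(n); R,_=cv2.Rodrigues(np.array(c['rvec'],float)); return np.array(c['intrinsics'],float),np.array(c['distortion'],float),R,np.array(c['tvec'],float).ravel()
def ray(n,uv):
    K,D,R,t=cal(n); p=cv2.undistortPoints(np.array(uv,float).reshape(-1,1,2),K,D).reshape(-1,2)
    v=np.c_[p,np.ones(len(p))]@R; return -R.T@t,v
def onplane(n,uv,z):
    o,v=ray(n,uv); s=(z-o[2])/v[:,2]; return o+v*s[:,None]
def cloud(n,d):
    K,D,R,t=cal(n); h,w=d.shape; u,v=np.meshgrid(np.arange(w),np.arange(h))
    p=cv2.undistortPoints(np.stack([u,v],-1).reshape(-1,1,2).astype(float),K,D).reshape(-1,2)
    P=(np.c_[p,np.ones(len(p))]*d.reshape(-1,1)-t)@R; P[d.ravel()==0]=np.nan
    return P.reshape(h,w,3)
def proj(n,P):
    c=manip.get_calibration(n); return cv2.projectPoints(np.array(P,float).reshape(-1,1,3),np.array(c['rvec'],float),np.array(c['tvec'],float),np.array(c['intrinsics'],float),np.array(c['distortion'],float))[0].reshape(-1,2)
def goal(x,y,z,ydeg=None):
    """print shift in tool axes (mm) from now to TCP world x,y,z, and turn (rad) to bring jaw axis to world angle ydeg (mod 180)"""
    s=manip.read_state(); R=np.array(s['tool_rot']); p=np.array(s['tcp_pos'])
    d=R.T@(np.array([x,y,z])-p)*1000
    cur=np.degrees(np.arctan2(R[1,1],R[0,1])); out=''
    if ydeg is not None:
        # tool z down: positive turn about tool z decreases world yaw
        w=(cur-ydeg+90)%180-90; out=' turn %.3f (or %.3f)'%(np.radians(w),np.radians(w-180*np.sign(w)))
    print('t%.2f jaw %.1f q6 %.1f shift'%(s['time'],cur,s['joint_positions'][5]),d.round(1),out)
E
python3 - <<'E'
from h import *
for n in('scene','top'):
    shot(n,n+'0.png'); K,D,R,t=cal(n); print(n,-R.T@t,R[2],K[0,0],D)
s=manip.read_state(); print(s)
E
```

```text
pics
scene [ 1.30025742 -0.0868571   1.26085342] [-0.50030765  0.04673364 -0.86458558] 574.617873076648 [-0.18035996  0.          0.          0.          0.        ]
top [ 0.47111318 -0.01914291  1.24502027] [ 0.12420184  0.01539485 -0.99213754] 538.3540159003877 [-0.16174737  0.          0.          0.          0.        ]
{'time': 0.1, 'joint_positions': array([-7.90158084e+01,  5.03673553e+00,  7.86168837e+01, -2.03187324e-03,
        9.64668765e+01, -5.90613201e+00]), 'qd': array([-0.00850798, -0.10859904, -0.07358613, -0.01723839,  0.05178622,
       -0.06914348]), 'effort': array([ 1.10915869e-03, -3.41253877e+01, -3.03302014e+01,  7.18779140e-02,
        3.04504589e-02, -1.05239501e-04]), 'tcp_pos': array([ 0.15967234, -0.52567356,  0.16449655]), 'tool_rot': array([[ 9.56863855e-01,  2.90536356e-01, -4.35302106e-04],
       [ 2.90536625e-01, -9.56861659e-01,  2.05780339e-03],
       [ 1.81342803e-04, -2.09550889e-03, -9.99997788e-01]]), 'force': array([ 0.43345719, -0.71047569, -0.13901637]), 'ft_torque': array([-0.05910138, -0.00748123, -0.03033729]), 'gripper_width': 0.9979920341872835}
```

View pics/top0.png

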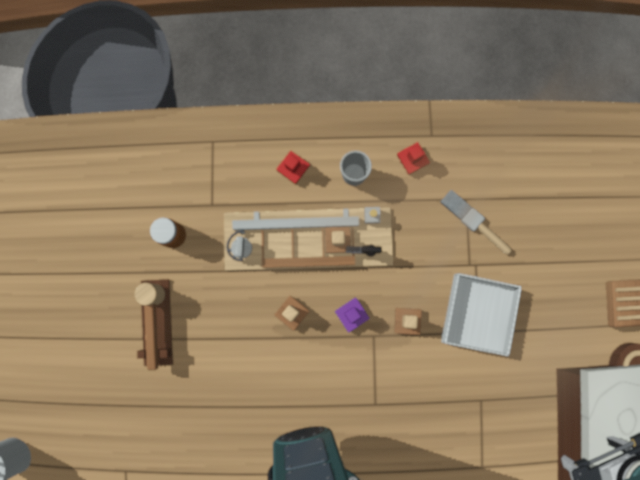

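View pics/scene0.png

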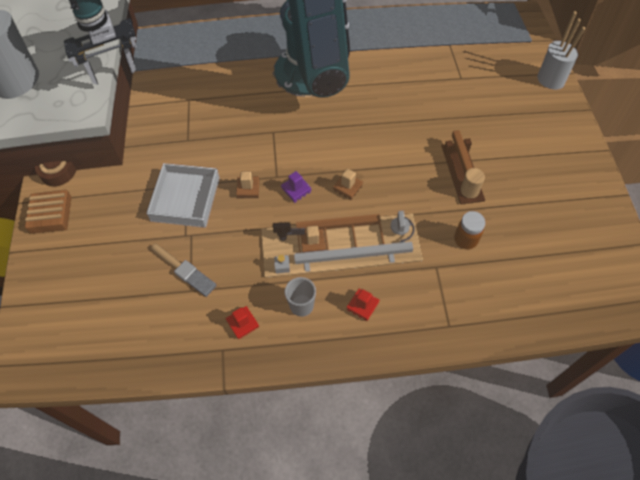

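The top view (image up = +x, left = +y) shows these:
- Carrier centred around (308,240), with the knob at (370,250), cam at (240,247), pin at (373,215) and worn block at (338,238).
- Fresh candidates: wooden blocks at (292,313) and (409,321). Purple (352,315), red (293,167) and red (413,158) are decoys because of their colour.
- Tray (482,315), mallet and rest (153,325), jar (167,232), tin (355,167), brush (478,222).

I'll confirm these in a crop and measure.

Run:
```python
from h import *
z=np.load('last_top.npz'); im,d=z['im'],z['d']
c=cv2.resize(im[200:340,220:420],None,fx=4,fy=4,interpolation=cv2.INTER_CUBIC); cv2.imwrite('pics/crop0.png',c[:,:,::-1])
c2=cv2.resize(im[270:380,120:190],None,fx=5,fy=5,interpolation=cv2.INTER_CUBIC); cv2.imwrite('pics/crop1.png',c2[:,:,::-1])
P=cloud('top',d)
for n,(u,v) in dict(f1=(290,314),f2=(410,322),worn=(338,238),purple=(354,315),tray=(490,315),mh=(149,293),handle=(150,330),jar=(165,230),bench=(200,400),knob=(368,250),cam=(240,240),pin=(373,215),rail=(310,262),bar=(300,224)).items(): print(n,P[v,u].round(4))
# handle tops: z 55..75mm mm brownish
Z=P[:,:,2]
def rect(mask,name):
    k=cv2.connectedComponentsWithStats(mask.astype(np.uint8),connectivity=4)
    for i in range(1,k[0]):
        if k[2][i,4]>25:
            pts=P[k[1]==i][:,:2]; r=cv2.minAreaRect((pts*1000).astype(np.float32)); print(name,'px',k[3][i].round(),'n',k[2][i,4],'c',np.round(r[0],1),'size',np.round(r[1],1),'ang',round(r[2],1),'z',np.nanmedian(Z[k[1]==i]).round(4))
box=np.zeros(Z.shape,bool); box[190:345,215:430]=1
rect((Z>.055)&box,'top')
rect((Z>.016)&(Z<.027)&box,'slab')
box[:]=0; box[265:375,125:185]=1
rect((Z>.052)&box,'mallet'); rect((Z>.004)&box,'restall')
rect((Z>.062)&box,'head')
box[:]=0; box[260:370,430:530]=1
rect((Z>.008)&box,'tray'); rect((Z>.03)&box,'trayrim')
```

```text
f1 [0.4464 0.0635 0.0663]
f2 [ 0.4228 -0.1973  0.0664]
worn [ 0.6096 -0.045   0.0746]
purple [ 0.4413 -0.0756  0.0682]
tray [ 0.43   -0.3939  0.0059]
mh [0.4966 0.3741 0.0795]
handle [0.4145 0.3781 0.0601]
jar [0.6339 0.3345 0.0937]
bench [0.2502 0.2793 0.0042]
knob [ 0.5812 -0.1095  0.0787]
cam [0.6103 0.1707 0.074 ]
pin [ 0.6614 -0.1249  0.0579]
rail [0.5614 0.0186 0.0337]
bar [0.6491 0.0398 0.0297]
top px [373. 212.] n 42 c [ 667.2 -125.1] size [13.7 15.8] ang 89.0 z 0.058
top px [338. 237.] n 168 c [611.6 -45.1] size [26.4 27.3] ang 88.6 z 0.0769
top px [240. 246.] n 152 c [598.1 172.9] size [14.6 43.8] ang 85.5 z 0.0715
top px [371. 249.] n 158 c [ 585.2 -117.2] size [19.6 44.1] ang 5.9 z 0.074
top px [290. 313.] n 167 c [448.6  64.4] size [28. 28.] ang 50.5 z 0.067
top px [352. 315.] n 163 c [441.4 -72.4] size [28.3 27.2] ang 32.5 z 0.0668
top px [410. 322.] n 141 c [ 423.7 -198.3] size [25.5 24.2] ang 88.4 z 0.0671
slab px [352. 237.] n 35 c [619.9 -79.7] size [41.5  5.3] ang 1.9 z 0.0199
slab px [322. 244.] n 51 c [606.6 -10.9] size [67.5  5.5] ang 0.7 z 0.0202
slab px [292. 243.] n 57 c [604.5  60.1] size [69.7  4.1] ang 1.4 z 0.0214
slab px [262. 244.] n 54 c [607.4 128.8] size [ 4.9 62.2] ang 89.6 z 0.0201
slab px [291. 312.] n 468 c [448.6  64.7] size [58.1 58.6] ang 49.9 z 0.0223
slab px [351. 314.] n 485 c [441.4 -72.4] size [58.1 58.3] ang 32.2 z 0.0223
slab px [407. 321.] n 449 c [ 424.  -198.8] size [57.4 56.7] ang 84.1 z 0.0222
mallet px [149. 319.] n 1088 c [423.8 373.5] size [195.8  51.3] ang 7.7 z 0.0602
restall px [155. 323.] n 2661 c [425.5 382.8] size [208.6  77.8] ang 1.7 z 0.0433
head px [146. 294.] n 432 c [496.3 384.1] size [49.4 50.2] ang 54.4 z 0.0781
tray px [485. 313.] n 1098 c [ 433.8 -368. ] size [153.3 161.4] ang 76.8 z 0.0337
trayrim px [484. 314.] n 637 c [ 433.8 -368. ] size [153.3 161.4] ang 76.8 z 0.0393
```

View pics/crop0.png

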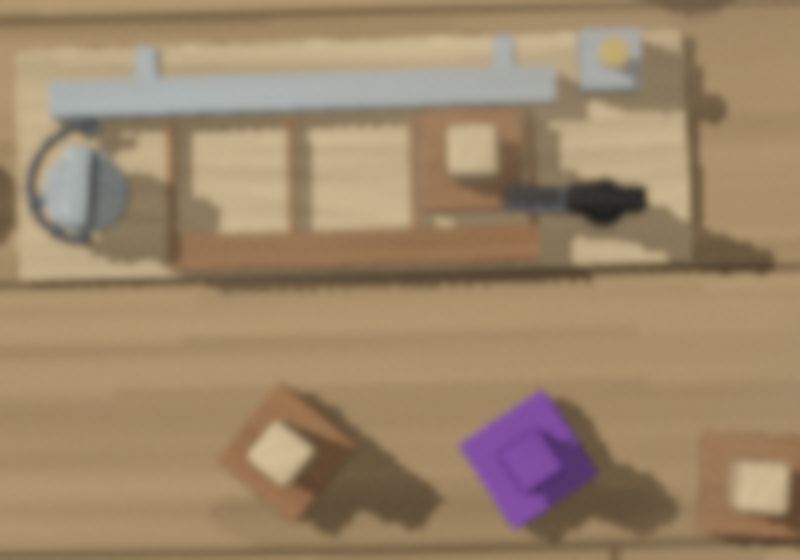

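The crop confirms that the two wood-coloured blocks at (290,313) and (410,322) are the fresh ones; (352,315) is the purple decoy. Next I'll refine the carrier, knob and mallet axes.

Run:
```python
from h import *
z=np.load('last_top.npz'); im,d=z['im'],z['d'].copy(); P=cloud('top',d); Z=P[:,:,2]
def line(mask,n):
    p=(P[mask][:,:2]*1000).astype(np.float32); vx,vy,x,y=cv2.fitLine(p,cv2.DIST_HUBER,0,.01,.01).ravel(); print(n,len(p),'ang',round(float(np.degrees(np.arctan2(vy,vx))),2),'c',np.round(p.mean(0),1), np.round(cv2.minAreaRect(p),1) if 0 else '', cv2.minAreaRect(p))
def b(u0,u1,v0,v1):
    m=np.zeros(Z.shape,bool); m[v0:v1,u0:u1]=1; return m
line(b(240,350,215,232)&(Z>.027)&(Z<.033),'bar')
line(b(266,352,256,268)&(Z>.0255)&(Z<.034),'rail')
line(b(220,400,200,275)&(Z>.007)&(Z<.013),'board')
line(b(340,386,240,258)&(Z>.066),'knobwing'); line(b(342,386,240,258)&(Z>.033)&(Z<.05),'toe')
line(b(228,252,230,265)&(Z>.066),'camwing')
line(b(228,252,230,265)&(Z>.036)&(Z<.044),'disc')
line(b(326,350,228,248)&(Z>.074),'wornhandle')
line(b(363,382,205,222)&(Z>.053),'pin');line(b(363,382,205,222)&(Z>.033)&(Z<.039),'pinhouse')
line(b(140,170,310,375)&(Z>.055),'mhandle')
line(b(130,185,270,375)&(Z>.005)&(Z<.011),'restboard')
line(b(130,185,340,372)&(Z>.043)&(Z<.052),'cheeks')
```

```text
bar 861 ang 89.48 c [652.3  44.9]  ((646.7533569335938, 52.67030334472656), (35.141212463378906, 250.71788024902344), 0.4174641966819763)
rail 680 ang -89.58 c [564.3  20.2]  ((564.3482055664062, 22.327880859375), (20.464391708374023, 193.46702575683594), 0.46163466572761536)
board 4451 ang 89.94 c [619.2  24.3]  ((618.3492431640625, 23.396575927734375), (410.7080078125, 166.2855224609375), 88.4471435546875)
knobwing 161 ang 76.83 c [ 586.8 -110.4]  ((589.1256103515625, -93.22162628173828), (91.88798522949219, 20.05907440185547), 80.94660949707031)
toe 167 ang 71.11 c [587.5 -83.1]  ((590.3715209960938, -90.99227142333984), (38.33363342285156, 73.74464416503906), 0.5184013843536377)
camwing 130 ang -2.67 c [597.9 172.7]  ((598.4293212890625, 173.00621032714844), (14.285140991210938, 43.05111312866211), 86.42845916748047)
disc 182 ang 83.44 c [596.7 173.6]  ((601.0957641601562, 179.30731201171875), (63.90023422241211, 51.99628829956055), 25.182796478271484)
wornhandle 142 ang 45.05 c [612.1 -44.7]  ((611.6724853515625, -45.031307220458984), (26.295923233032227, 26.493349075317383), 88.66663360595703)
pin 49 ang -45.86 c [ 667.6 -124.7]  ((667.2302856445312, -124.01835632324219), (15.894341468811035, 15.70307731628418), 88.3525619506836)
pinhouse 132 ang 48.55 c [ 666.8 -124.4]  ((667.344970703125, -124.66288757324219), (32.32635498046875, 33.320499420166016), 88.30748748779297)
mhandle 504 ang 2.44 c [393.9 378.9]  ((392.20684814453125, 379.09869384765625), (134.37991333007812, 23.732847213745117), 1.4629276990890503)
restboard 981 ang -0.48 c [428.9 370.4]  ((431.10479736328125, 379.8788146972656), (130.1996612548828, 242.67520141601562), 89.54212951660156)
cheeks 168 ang -88.47 c [361.1 376.2]  ((360.8733215332031, 378.5869140625), (63.55970001220703, 58.57929611206055), 49.053829193115234)
```

Run:
```python
from h import *
z=np.load('last_top.npz'); im,d=z['im'],z['d']; P=cloud('top',d); Z=P[:,:,2]
for zc in (.062,.066,.070):
    m=np.zeros(Z.shape,bool); m[238:262,354:392]=1; m&=Z>zc
    p=(P[m][:,:2]*1000).astype(np.float32); l=cv2.fitLine(p,cv2.DIST_HUBER,0,.01,.01).ravel(); print(len(p),np.degrees(np.arctan2(l[1],l[0])),cv2.minAreaRect(p),np.nanmax(Z[m]))
m=np.zeros(Z.shape,bool); m[238:262,346:362]=1; m&=(Z>.033)&(Z<.046)
p=(P[m][:,:2]*1000); print('toe',len(p),p.mean(0))
goal(.585,-.1175,.15,0)
```

```text
152 85.09137 ((585.1808471679688, -117.19178771972656), (19.589984893798828, 44.11719512939453), 5.938244819641113) 0.08039264581499139
144 85.25999 ((585.2555541992188, -117.91024780273438), (19.589984893798828, 42.672515869140625), 5.938244819641113) 0.08039264581499139
126 85.02579 ((585.0966186523438, -117.66808319091797), (41.95522689819336, 19.765106201171875), 87.0888671875) 0.08039264581499139
toe 124 [589.63528221 -77.81982622]
t0.10 jaw -73.1 q6 -5.9 shift [ 525.6 -267.    15.2]  turn -1.276 (or 1.866)
```

```bash
python3 -m crank '[52,-26.5,0,0,52,-26.5,0,0,52,-26.5,0,0,52,-26.5,0,0,52,-26.5,0,0,52,-26.5,0,0,52,-26.5,0,0,52,-26.5,0,0,52,-26.5,0,0,52,-26.5,0,0]' -1; python3 -m crank '[0,0,0,-0.17,0,0,0,-0.17,0,0,0,-0.17,0,0,0,-0.17,0,0,0,-0.17,0,0,0,-0.17,0,0,0,-0.167,0,0,0,0]' -0.3; python3 -c "
from h import *
goal(.585,-.1175,.047,-5)"
```

```text
time: 1.35
tcp_pos: [0.5813, -0.1201, 0.165]
tool_rot: [[0.957, 0.291, -0.001], [0.291, -0.957, -0.0], [-0.001, -0.0, -1.0]]
force: [0.6, -0.8, 0.5]
gripper_width: 0.998
time: 2.35
tcp_pos: [0.58, -0.1215, 0.1649]
tool_rot: [[0.091, 0.996, -0.001], [0.996, -0.091, 0.0], [0.0, -0.001, -1.0]]
force: [1.0, -0.5, -0.4]
gripper_width: 0.649
t2.35 jaw -5.2 q6 -12.1 shift [  4.5   4.7 117.9]  turn -0.004 (or 3.138)
```

```bash
python3 -m crank '[4.5,4.7,20,0,0,0,25,0,0,0,25,0,0,0,25,0,0,0,23,0,0,0,0,0]'; python3 -m crank '[0,0,0,0,0,0,0,0,0,0,0,0,0,0,0,0]' 1 30
```

```text
time: 3.1
tcp_pos: [0.5829, -0.1165, 0.0434]
tool_rot: [[0.09, 0.996, -0.007], [0.996, -0.09, 0.002], [0.002, -0.007, -1.0]]
force: [-0.9, -0.0, 0.0]
gripper_width: 0.65
time: 3.6
tcp_pos: [0.5858, -0.1177, 0.0482]
tool_rot: [[0.089, 0.996, 0.001], [0.996, -0.089, -0.0], [-0.0, 0.001, -1.0]]
force: [-0.3, 0.2, -0.0]
gripper_width: 0.255
```

```bash
python3 -m crank '[0,0,0,0,0,0,0,0,0,0,0,0]' 1 30;  python3 -m crank '[0,0,-0.15,0.15,0,0,-0.15,0.15,0,0,-0.15,0.15,0,0,-0.15,0.15,0,0,-0.15,0.15,0,0,-0.15,0.15,0,0,-0.15,0.15]'; python3 -m crank '[0,0,-0.15,0.15,0,0,-0.15,0.15,0,0,-0.15,0.15,0,0,-0.15,0.15,0,0,-0.15,0.15,0,0,-0.15,0.15,0,0,-0.15,0.15,0,0,0,0]'
```

```text
time: 3.98
tcp_pos: [0.5854, -0.1176, 0.0475]
tool_rot: [[0.089, 0.996, -0.0], [0.996, -0.089, -0.0], [-0.0, -0.0, -1.0]]
force: [-1.2, -0.4, -0.5]
gripper_width: 0.004
time: 4.85
tcp_pos: [0.5854, -0.1176, 0.0486]
tool_rot: [[0.91, 0.414, -0.0], [0.414, -0.91, -0.0], [-0.0, 0.0, -1.0]]
force: [0.0, -0.4, -0.0]
gripper_width: 0.006
time: 5.85
tcp_pos: [0.5855, -0.1176, 0.0496]
tool_rot: [[0.816, -0.578, -0.0], [-0.578, -0.816, -0.0], [0.0, 0.0, -1.0]]
force: [0.2, -0.7, -0.2]
gripper_width: 0.002
```

Run:
```python
from h import *
a,_=shot('top');b,_=shot('scene')
A=cv2.resize(a[180:300,300:440],(700,600)); 
B=cv2.resize(b[200:300,240:360],(720,600)); cv2.imwrite('pics/k1.png',np.hstack([A[:,:,::-1][::2,::2],B[:,:,::-1][::2,::2]]))
```

```text
(no output)
```

View pics/k1.png

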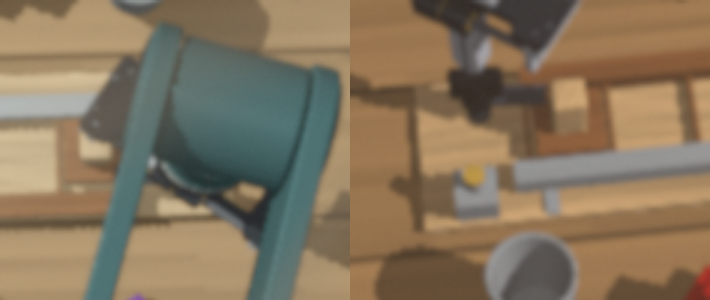

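Run:
```python
from h import *
z=np.load('last_scene.npz'); im,d=z['im'].copy(),z['d']
s=manip.read_state(); T=np.array(s['tcp_pos']); print(T,s['joint_positions'])
pp=proj('scene',[T,[.585,-.1177,.063],[.585,-.1177,.077],T+[0,0,.1]]); print(pp.round(1))
P=cloud('scene',d)
big=cv2.resize(im[170:270,230:350],(720,600),interpolation=cv2.INTER_CUBIC)
for p,c in zip(pp,[(255,0,0),(0,255,0),(0,0,255),(255,255,0)]): cv2.circle(big,tuple(((p-[230,170])*6+3).astype(int).tolist()),6,c,2)
cv2.imwrite('pics/k2.png',big[:,:,::-1])
for v in range(195,245,4): print(v,[ '%d,%d,%d'%tuple(P[v,u]*1000) if d[v,u] else '-' for u in (276,280,284,288,292,300,308)])
```

```text
[ 0.58544867 -0.11758204  0.04966845] [-1.67929130e+01  1.37496396e+01  8.17961357e+01 -3.51251305e-03
  8.44532978e+01  1.08496435e+02]
[[280.5 228.8]
 [280.  225.9]
 [279.6 223. ]
 [277.6 206.9]]
195 ['614,-116,242', '632,-107,266', '633,-99,267', '624,-90,252', '609,-82,228', '612,-65,230', '613,-48,228']
199 ['615,-117,228', '619,-108,232', '625,-100,240', '622,-91,234', '616,-83,224', '621,-66,229', '624,-49,229']
203 ['611,-118,206', '616,-109,211', '625,-101,224', '628,-92,228', '630,-84,230', '631,-66,228', '633,-49,227']
207 ['621,-119,206', '621,-110,204', '620,-102,201', '492,-94,0', '634,-84,220', '643,-67,231', '646,-51,232']
211 ['624,-120,193', '601,-112,156', '594,-103,144', '632,-94,202', '637,-85,208', '650,-68,227', '648,-51,221']
215 ['594,-123,129', '598,-113,134', '593,-104,125', '517,-96,0', '515,-86,-3', '660,-69,226', '523,-45,1']
219 ['593,-124,109', '600,-115,120', '596,-105,111', '529,-97,0', '529,-87,0', '657,-70,205', '534,-46,0']
223 ['582,-126,73', '599,-116,100', '583,-107,71', '585,-97,74', '539,-88,-4', '656,-70,187', '562,-48,27']
227 ['593,-127,74', '591,-117,69', '595,-108,74', '597,-98,75', '559,-89,10', '570,-69,25', '601,-50,73']
231 ['592,-128,53', '598,-118,61', '599,-109,61', '595,-99,53', '589,-90,40', '593,-70,44', '613,-51,74']
235 ['580,-130,13', '599,-120,44', '600,-110,43', '595,-100,33', '598,-90,36', '584,-71,9', '627,-53,79']
239 ['592,-131,13', '596,-121,19', '595,-111,16', '591,-101,6', '593,-91,8', '598,-72,14', '626,-53,59']
243 ['599,-132,5', '602,-122,10', '600,-112,4', '605,-102,11', '607,-92,12', '608,-73,11', '628,-54,42']
```

View pics/k2.png

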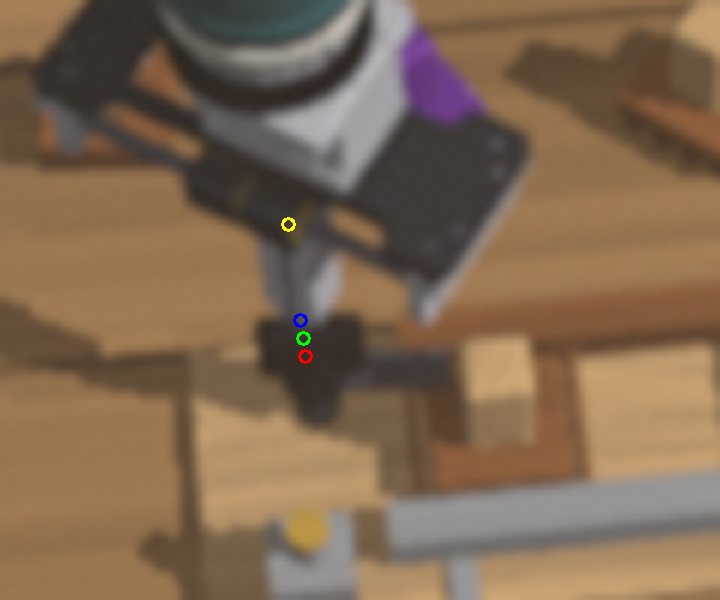

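Run:
```python
from h import *
a=cv2.imread('pics/scene0.png')[205:255,250:315]; b=np.load('last_scene.npz')['im'][205:255,250:315,::-1]
cv2.imwrite('pics/k3.png',cv2.resize(np.hstack([a,b]),(780,300),interpolation=cv2.INTER_NEAREST))
```

```text
(no output)
```

View pics/k3.png

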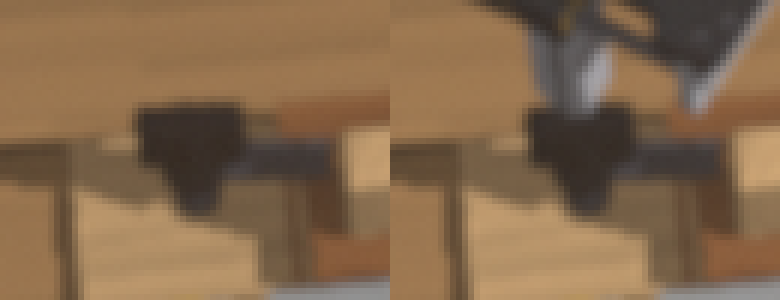

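```bash
python3 -m crank '[0,0,-20,0,0,0,-30,0,0,0,-30,0,0,0,0,0]'
python3 - <<'E'
from h import *
im,d=shot('scene'); T=np.array(manip.read_state()['tcp_pos']); print(T); R=np.array(manip.read_state()['tool_rot'])
pts=[T+R@[0,0,-.0],T+R@[0,0,-.019],T+R@[0,0,-.097],T+R@[0,.0125,0],T+R@[0,-.0125,0],T+R@[.008,0,0],T+R@[-.008,0,0]]
pp=proj('scene',pts); print(pp.round(1))
o=np.array([230,150]); big=cv2.resize(im[150:250,230:350],(720,600),interpolation=cv2.INTER_CUBIC)
for p in pp: cv2.circle(big,tuple(((p-o)*6+3).astype(int).tolist()),3,(255,0,0),-1)
cv2.imwrite('pics/k4.png',big[:,:,::-1])
E
```

```text
time: 6.45
tcp_pos: [0.5874, -0.1181, 0.1329]
tool_rot: [[0.816, -0.578, 0.006], [-0.578, -0.816, -0.002], [0.006, -0.002, -1.0]]
force: [-0.4, -0.3, 0.6]
gripper_width: 0.006
[ 0.58613817 -0.11780212  0.13057876]
[[278.1 211.5]
 [277.5 207.1]
 [275.  187.9]
 [273.5 209.3]
 [282.7 213.8]
 [276.3 214.1]
 [279.9 209. ]]
```

View pics/k4.png

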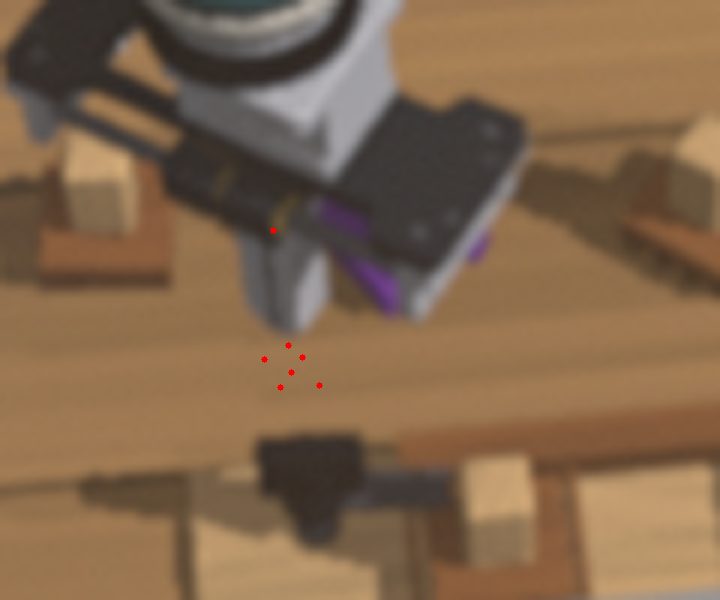

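Run:
```python
from h import *
z=np.load('last_scene.npz'); P=cloud('scene',z['d'])
for v in range(185,208): print(v,['%d,%d,%d'%tuple(P[v,u]*1000) if z['d'][v,u] else '-' for u in (272,274,276,278,280,282,284)])
```

```text
185 ['623,-121,293', '626,-117,297', '624,-113,293', '620,-109,287', '621,-105,287', '606,-101,265', '437,-99,21']
186 ['623,-121,290', '626,-117,293', '621,-113,285', '626,-109,292', '624,-105,288', '625,-101,288', '438,-100,18']
187 ['622,-122,284', '625,-117,288', '624,-113,286', '624,-109,285', '625,-105,286', '626,-101,287', '629,-97,290']
188 ['621,-122,279', '627,-118,287', '626,-113,285', '627,-109,286', '628,-105,287', '630,-101,289', '631,-97,290']
189 ['623,-122,278', '625,-118,280', '626,-114,281', '602,-110,246', '627,-106,282', '628,-101,282', '630,-97,285']
190 ['593,-124,231', '629,-118,282', '625,-114,276', '600,-111,239', '597,-107,234', '631,-102,282', '636,-97,289']
191 ['593,-124,227', '593,-120,226', '600,-115,236', '603,-111,240', '598,-107,232', '592,-103,222', '634,-98,284']
192 ['592,-125,221', '593,-120,222', '596,-116,226', '601,-111,233', '597,-107,226', '593,-103,220', '445,-101,0']
193 ['591,-125,216', '593,-121,219', '598,-116,226', '601,-112,228', '599,-107,226', '592,-103,214', '450,-101,3']
194 ['591,-125,213', '593,-121,215', '596,-116,219', '603,-
[... 823 characters left out ...]
'600,-109,196', '594,-105,186', '473,-103,1']
202 ['589,-128,179', '596,-123,187', '596,-119,187', '599,-114,191', '600,-110,192', '596,-105,185', '476,-103,0']
203 ['475,-135,0', '592,-124,177', '595,-119,181', '599,-114,187', '602,-110,190', '480,-109,2', '480,-104,2']
204 ['482,-135,5', '594,-124,177', '595,-119,177', '597,-115,180', '600,-110,184', '480,-109,-1', '481,-104,-1']
205 ['479,-135,-4', '482,-130,0', '480,-125,-4', '601,-115,181', '601,-110,181', '485,-109,0', '485,-104,0']
206 ['485,-136,0', '485,-130,0', '486,-125,1', '487,-120,1', '488,-115,2', '488,-110,1', '488,-104,0']
207 ['487,-136,0', '489,-130,0', '489,-125,0', '492,-120,4', '489,-115,0', '489,-110,-1', '492,-105,1']
```

```bash
python3 -c "
from bench import manip
print(manip.hold_point_z,[a for a in dir(manip) if a[0]!='_'])"; python3 -m crank '[0,0,0,0,0,0,0,0,0,0,0,0,0,0,0,0]' -0.3
python3 - <<'E'
from h import *
im,d=shot('scene'); s=manip.read_state(); T=np.array(s['tcp_pos']); R=np.array(s['tool_rot']); print(T,s['time'])
P=cloud('scene',d); L=(P-T)@R*1000  # tool coords, mm
m=np.isfinite(L[:,:,0])&(np.abs(L[:,:,0])<25)&(np.abs(L[:,:,1])<75)&(L[:,:,2]<30)&(L[:,:,2]>-130)&(P[:,:,2]>.09)
for lo in range(-130,30,10):
    q=m&(L[:,:,2]>=lo)&(L[:,:,2]<lo+10)
    if q.sum(): print(lo,q.sum(),'x',np.percentile(L[q][:,0],[5,95]).round(),'y',np.percentile(L[q][:,1],[5,25,50,75,95]).round())
E
```

```text
0.0188 ['IKError', 'get_calibration', 'hold_point_z', 'job_done', 'read_camera', 'read_state']
time: 7.0
tcp_pos: [0.5853, -0.1175, 0.1292]
tool_rot: [[0.815, -0.58, -0.001], [-0.58, -0.815, 0.0], [-0.001, 0.0, -1.0]]
force: [0.1, 0.2, 0.1]
gripper_width: 0.397
[ 0.58536865 -0.11756097  0.1293633 ] 7.05
-130 5 x [-4.  4.] y [16. 17. 18. 19. 19.]
-120 13 x [-7.  9.] y [-4. 18. 18. 20. 26.]
-110 29 x [-10.  10.] y [-34. -32.  16.  20.  27.]
-100 35 x [-3.  9.] y [-34. -30.  16.  18.  27.]
-90 45 x [-5. 10.] y [-34. -31.  15.  18.  27.]
-80 44 x [-6. 10.] y [-34. -33. -24.  17.  23.]
-70 47 x [-9. 10.] y [-34. -32.  14.  17.  24.]
-60 47 x [-6. 10.] y [-34. -33.  15.  17.  24.]
-50 20 x [-8. 10.] y [-32. -26.  15.  17.  23.]
-40 3 x [-7.  6.] y [16. 17. 18. 19. 19.]
```

Run:
```python
from h import *
z=np.load('last_scene.npz'); im,d=z['im'],z['d']; P=cloud('scene',d); Z=P[:,:,2]
def rc(n,px,zlo,zhi,r=14):
    m=np.zeros(Z.shape,bool); u,v=px; m[v-r:v+r,u-r:u+r]=1; m&=(Z>zlo)&(Z<zhi); q=P[m]*1000
    print(n,len(q),cv2.minAreaRect(q[:,:2].astype(np.float32)),np.median(q[:,2]))
rc('f1',(348,180),.060,.073); rc('f2',(247,182),.06,.073); rc('worn',(313,233),.07,.083); rc('pin',(283,258),.052,.064,8)
rc('mhead',(474,178),.07,.085)
# fingers tip detail: per-column lowest
s=manip.read_state(); T=np.array(s['tcp_pos']); R=np.array(s['tool_rot']); L=(P-T)@R*1000
m=np.isfinite(L[:,:,0])&(np.abs(L[:,:,0])<20)&(np.abs(L[:,:,1])<40)&(L[:,:,2]<20)&(L[:,:,2]>-70)&(Z>.1)
for u in range(255,310):
    r=np.where(m[:,u])[0]
    if len(r): v=r.max(); print(u,v,L[v,u].round(1),L[v-1,u].round(1))
```

```text
f1 103 ((452.8678283691406, 68.3937759399414), (29.52283477783203, 30.03249740600586), 44.85053253173828) 65.79790948804596
f2 73 ((428.3265380859375, -197.08421325683594), (27.3812255859375, 26.49049186706543), 81.11526489257812) 65.66401011895074
worn 120 ((616.4887084960938, -41.460693359375), (26.354887008666992, 30.754215240478516), 84.97985076904297) 75.6018202770558
pin 38 ((668.6580200195312, -121.5607681274414), (14.773018836975098, 16.580242156982422), 79.21406555175781) 57.38794910946473
mhead 247 ((498.5244140625, 386.3732604980469), (48.148590087890625, 49.586891174316406), 47.173912048339844) 77.93535236047715
264 196 [  9.2  27.1 -57.6] [  9.5  26.4 -62.5]
265 198 [  8.6  25.7 -49.8] [ 10.2  23.9 -57.3]
266 199 [  8.7  23.2 -47.5] [  8.4  22.9 -51.5]
267 200 [  8.4  21.  -44.6] [  9.8  19.4 -51.8]
268 201 [  7.1  19.6 -39.8] [  8.8  17.8 -47.6]
269 201 [  7.4  16.4 -42.6] [  6.7  16.6 -45.7]
270 200 [  4.7  15.4 -43.8] [  3.1  16.2 -45.3]
271 199 [  0.6  15.3 -42.6] [  1.1  14.5 -48. ]
272 198 [ -4.5  16.2 -39.2] [ -7.1  17.8 -38.8]
283 206 [  7.5 -21.3 -50.4] [  8.7 -22.5 -57.1]
284 209 [  9.  -24.3 -42.2] [ 10.1 -25.5 -48.9]
285 209 [  7.9 -26.3 -42.3] [  8.4 -26.9 -47.6]
286 209 [  9.7 -30.3 -47.9] [  8.9 -30.1 -50.8]
287 209 [  9.8 -33.2 -50.2] [  8.1 -32.2 -51.3]
288 208 [  6.4 -33.7 -50.1] [  7.6 -34.9 -56.9]
289 206 [  1.2 -33.3 -50.9] [  0.9 -33.3 -54.7]
290 205 [ -2.9 -33.3 -49.5] [ -4.  -32.8 -51.8]
291 203 [ -9.4 -31.9 -47.9] [ -7.8 -33.3 -55.2]
```

```bash
python3 -m crank '[0,0,0,0,0,0,0,0,0,0,0,0,0,0,0,0,0,0,0,0]' 1 30; python3 -m crank '[0,0,25,0,0,0,30,0,0,0,30,0,0,0,4,0,0,0,0,0,0,0,0,0]' | grep -E 'pos|force'; for i in 1 2 3 4; do python3 -m crank '[0,0,2,0,0,0,0,0]'| grep -E 'pos|force'; done
```

```text
time: 7.68
tcp_pos: [0.5855, -0.1176, 0.1297]
tool_rot: [[0.815, -0.58, 0.0], [-0.58, -0.815, -0.0], [0.0, 0.0, -1.0]]
force: [0.1, 0.6, -0.8]
gripper_width: 0.006
tcp_pos: [0.5868, -0.118, 0.0427]
force: [0.4, -0.9, 0.7]
tcp_pos: [0.5857, -0.1177, 0.0392]
force: [-0.7, -0.6, 0.3]
tcp_pos: [0.5853, -0.1175, 0.0364]
force: [0.7, -0.2, -0.2]
tcp_pos: [0.5857, -0.1177, 0.0354]
force: [-0.6, 0.3, 3.8]
tcp_pos: [0.5862, -0.1178, 0.0353]
force: [-3.5, 1.1, 10.1]
```

The reported TCP reads about 39.5 mm lower than the actual fingertips: contact with the wing top (75 mm) came at reported z 35.6 mm, and the depth view agrees. I'll account for this offset from here on.

```bash
cat >> h.py <<'E'
OFF=.0395
_goal=goal
def goal(x,y,z,ydeg=None): _goal(x,y,z-OFF,ydeg)   # z = true fingertip height
E
python3 -m crank '[0,0,-30,0,0,0,0,-0.18,0,0,0,-0.18,0,0,0,-0.18,0,0,0,-0.18,0,0,0,-0.18,0,0,0,-0.18,0,0,0,-0.18,0,0,0,-0.18]' -0.4 | tail -1; python3 -m crank '[0,0,0,-0.18,0,0,0,-0.18,0,0,0,-0.18,0,0,0,-0.12,0,0,0,0]' |tail -1; python3 -c "
from h import *
goal(.585,-.1175,.048,-5)"
```

```text
gripper_width: 0.702
gripper_width: 0.698
t11.18 jaw -5.2 q6 -11.6 shift [ 0.  -0.3 53.7]  turn -0.003 (or 3.138)
```

```bash
python3 -m crank '[0,0,18,0,0,0,18,0,0,0,17.5,0,0,0,0,0]' |grep -E 'pos|force'; python3 -m crank '[0,0,0,0,0,0,0,0,0,0,0,0,0,0,0,0,0,0,0,0,0,0,0,0]' 1 30
```

```text
tcp_pos: [0.5833, -0.117, 0.006]
force: [-0.3, -0.7, -0.2]
time: 12.42
tcp_pos: [0.586, -0.1176, 0.0094]
tool_rot: [[0.089, 0.996, 0.001], [0.996, -0.089, -0.0], [-0.0, 0.001, -1.0]]
force: [2.0, -1.3, -1.0]
gripper_width: 0.146
```

```bash
python3 -m crank '[0,0,-0.15,0.15,0,0,-0.15,0.15,0,0,-0.15,0.15,0,0,-0.15,0.15,0,0,-0.15,0.15,0,0,-0.15,0.15,0,0,-0.15,0.15]'; python3 -m crank '[0,0,-0.15,0.15,0,0,-0.15,0.15,0,0,-0.15,0.15,0,0,-0.15,0.15,0,0,-0.15,0.15,0,0,-0.15,0.15,0,0,-0.15,0.15,0,0,0,0]'
```

```text
time: 13.3
tcp_pos: [0.5856, -0.1173, 0.0103]
tool_rot: [[0.91, 0.414, 0.0], [0.414, -0.91, 0.0], [0.0, -0.0, -1.0]]
force: [0.1, 0.9, 0.6]
gripper_width: 0.145
time: 14.3
tcp_pos: [0.5857, -0.1167, 0.0114]
tool_rot: [[0.816, -0.578, 0.0], [-0.578, -0.816, 0.001], [-0.0, -0.001, -1.0]]
force: [1.9, 2.1, 0.4]
gripper_width: 0.144
```

```bash
python3 -m crank '[0,0,0,0,0,0,0,0,0,0,0,0]' -0.4 |tail -1;  python3 -m crank '[0,0,-30,0,0,0,-40,0,0,0,0,-0.155,0,0,0,-0.155,0,0,0,-0.155,0,0,0,-0.155,0,0,0,0]' |tail -1; python3 -c "
from h import *
im,d=shot('top'); goal(.6115,-.045,.045,-90)
for p in [(300,-10)]: pass
P=cloud('scene',shot('scene')[1]);import numpy as np
"
```

```text
gripper_width: 0.433
gripper_width: 0.7
t15.60 jaw -90.0 q6 73.2 shift [ 26.1 -72.8  75.7]  turn -0.001 (or 3.141)
```

```bash
python3 -m crank '[13,-36.4,0,0,13,-36.4,0,0,0,0,0,0,0,0,25,0,0,0,25,0,0,0,25,0,0,0,0,0,0,0,0,0]' -0.4 |grep -E 'pos|force'; python3 -m crank '[0,0,0,0,0,0,0,0,0,0,0,0,0,0,0,0]' 1 30 | grep -E 'pos|force|wid'; python3 -m crank '[0,0,-10,0,0,0,-10,0,0,0,0,0]' | grep -E 'pos|force|wid'
python3 - <<'E'
from h import *
im,d=shot('scene'); cv2.imwrite('pics/w1.png',cv2.resize(im[170:290,220:360],(700,600),interpolation=cv2.INTER_CUBIC)[:,:,::-1])
E
```

```text
tcp_pos: [0.6119, -0.0455, 0.0073]
force: [-0.2, 0.5, 0.1]
tcp_pos: [0.6114, -0.0447, 0.0065]
force: [0.3, 0.2, -0.2]
gripper_width: 0.316
tcp_pos: [0.6125, -0.0449, 0.028]
force: [0.1, 0.5, -0.9]
gripper_width: 0.3
```

View pics/w1.png

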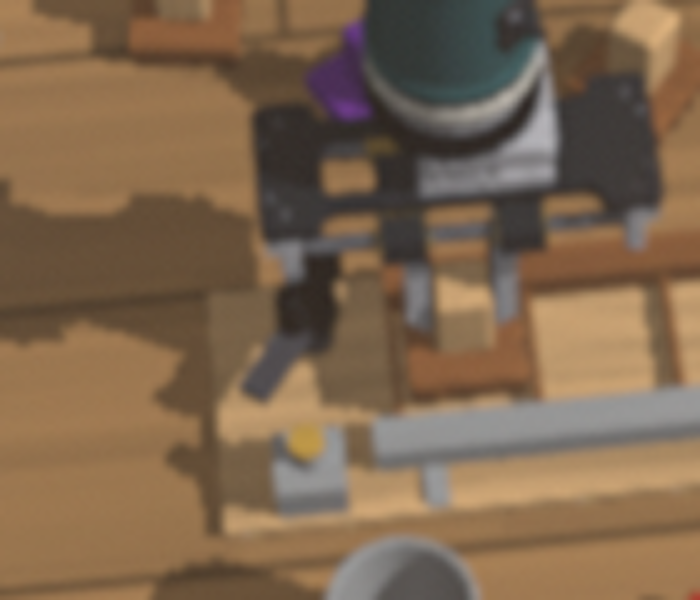

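```bash
python3 -m crank '[0,0,-35,0,0,0,-40,0,0,0,0,0]' | grep -E 'pos|force|wid'; python3 -c "
from h import *
goal(.434,-.368,.041,-90)"
```

```text
tcp_pos: [0.6141, -0.0452, 0.1055]
force: [0.2, 0.6, -0.7]
gripper_width: 0.295
t17.95 jaw -89.9 q6 80.4 shift [-181.5  322.3  102.9]  turn 0.002 (or -3.140)
```

```bash
python3 -m crank '[-26,46,0,0,-26,46,0,0,-26,46,0,0,-26,46,0,0,-26,46,0,0,-26,46,0,0,-24.5,46,0,0,0,0,0,0,0,0,0,0]' | grep -E 'pos|force|wid'; python3 -c "
from h import *
goal(.434,-.368,.041,-90)"
```

```text
tcp_pos: [0.4308, -0.3661, 0.0994]
force: [-0.4, 0.2, -1.0]
gripper_width: 0.295
t19.07 jaw -89.9 q6 43.8 shift [ 3.4  2.2 97.8]  turn 0.001 (or -3.140)
```

```bash
python3 -m crank '[2,2,30,0,0,0,30,0,0,0,20,0,0,0,12,0,0,0,6,0,0,0,0,0,0,0,0,0]' | grep -E 'pos|force|wid'; python3 -m crank '[0,0,0,0,0,0,0,0,0,0,0,0]' -0.4 | tail -1; python3 -m crank '[0,0,-25,0,0,0,-35,0,0,0,-40,0,0,0,0,0]' | grep -E 'pos|force|wid'
python3 - <<'E'
from h import *
im,d=shot('scene','s2.png'); im,d=shot('top'); P=cloud('top',d); Z=P[:,:,2]
def rc(n,px,zlo,zhi,r=16):
    m=np.zeros(Z.shape,bool); u,v=px; m[v-r:v+r,u-r:u+r]=1; m&=(Z>zlo)&(Z<zhi); q=P[m]*1000
    if len(q)>5: print(n,len(q),cv2.minAreaRect(q[:,:2].astype(np.float32)),np.median(q[:,2]))
    else: print(n,'none')
rc('f1h',(290,313),.055,.075);rc('f1s',(290,313),.016,.028,22); rc('f2h',(410,322),.055,.075); rc('f2s',(408,321),.016,.028,22)
goal(.4486,.0646,.11,50)
E
```

```text
tcp_pos: [0.4341, -0.3696, 0.0044]
force: [-0.3, 0.1, -1.1]
gripper_width: 0.297
gripper_width: 0.578
tcp_pos: [0.4355, -0.3712, 0.1079]
force: [0.7, -0.5, -0.2]
gripper_width: 0.699
f1h 168 ((448.53515625, 64.43677520751953), (27.988361358642578, 28.339492797851562), 49.942378997802734) 66.47132380083215
f1s 469 ((448.61260986328125, 64.53535461425781), (58.32929229736328, 58.1823844909668), 49.643131256103516) 22.27363480339126
f2h 20 ((391.9389343261719, -172.36871337890625), (22.407724380493164, 2.497795581817627), 86.95099639892578) 65.56352591961087
f2s 230 ((392.4683837890625, -174.95382690429688), (53.06584548950195, 31.56566619873047), 88.01423645019531) 22.11312762617907
t20.93 jaw -89.9 q6 43.8 shift [  16.  -433.6   32.5]  turn 0.700 (or -2.442)
```

View pics/s2.png

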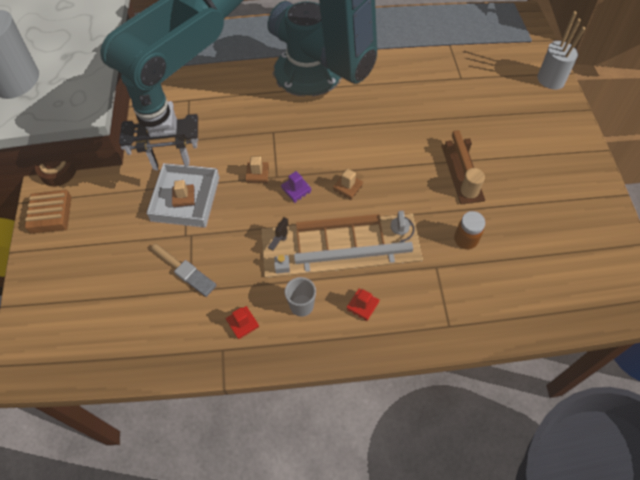

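The worn block stands in the tray. One fresh block has been knocked from scene pixel (247,182) to (256,168), so I'll re-measure it later. I'm taking fresh A at (448.6,64.5) mm, turned 50°.

```bash
python3 -m crank '[2,-54,0,0,2,-54,0,0,2,-54,0,0,2,-54,0,0,2,-54,0,0,2,-54,0,0,2,-54,0,0,2,-55.6,0,0,0,0,0,0]' -0.4| grep -E 'pos|force|wid'; python3 -m crank '[0,0,0,-0.174,0,0,0,-0.174,0,0,0,-0.174,0,0,0,-0.174,0,0,0,-0.174,0,0,0,0]' -0.4| grep -E 'pos|force|wid'; python3 -c "
from h import *
goal(.4486,.0645,.035,-40.2)
im,d=shot('top'); P=cloud('top',d); Z=P[:,:,2]
m=np.zeros(Z.shape,bool); m[300:365,370:432]=1
for a,b in((.055,.075),(.016,.028)):
    q=P[m&(Z>a)&(Z<b)]*1000; print(len(q),cv2.minAreaRect(q[:,:2].astype(np.float32)))
"
```

```text
tcp_pos: [0.4468, 0.0678, 0.101]
force: [-0.0, 0.1, -0.6]
gripper_width: 0.699
tcp_pos: [0.4478, 0.0633, 0.1017]
force: [0.2, -0.7, -0.0]
gripper_width: 0.696
t22.80 jaw -40.3 q6 41.2 shift [1.700e+00 1.000e-01 1.062e+02]  turn -0.001 (or 3.141)
164 ((378.9022521972656, -172.5410919189453), (27.387691497802734, 28.601459503173828), 86.9358901977539)
457 ((378.97161865234375, -172.33139038085938), (57.49559783935547, 59.437564849853516), 83.66541290283203)
```

```bash
python3 -m crank '[1.7,0,35,0,0,0,35,0,0,0,26,0,0,0,10,0,0,0,0,0,0,0,0,0]' | grep -E 'pos|force|wid'; python3 -m crank '[0,0,0,0,0,0,0,0,0,0,0,0,0,0,0,0,0,0,0,0]' 1 30 | grep -E 'pos|force|wid'; python3 -m crank '[0,0,-30,0,0,0,-30,0,0,0,-20,0,0,0,0,0.174,0,0,0,0.174,0,0,0,0.174,0,0,0,0.174,0,0,0,0.174,0,0,0,0]' | grep -E 'pos|force|wid'; python3 -c "
from h import *
goal(.6093,.0243,.045,-89.7)"
```

```text
tcp_pos: [0.4509, 0.0658, -0.0015]
force: [-0.5, 0.1, 0.1]
gripper_width: 0.7
tcp_pos: [0.4499, 0.0658, -0.0026]
force: [-0.3, 0.0, 0.8]
gripper_width: 0.294
tcp_pos: [0.4493, 0.0659, 0.0768]
force: [-0.5, -0.8, -1.2]
gripper_width: 0.291
t25.35 jaw -89.8 q6 91.0 shift [159.9  42.2  71.1]  turn -0.001 (or 3.140)
```

```bash
python3 -m crank '[40,10.5,0,0,40,10.5,0,0,40,10.5,0,0,40,10.7,0,0,0,0,0,0,0,0,0,0]' | grep -E 'pos|force|wid'; python3 -c "
from h import *
goal(.6093,.0243,.0475,-89.7)"
```

```text
tcp_pos: [0.6089, 0.0242, 0.0766]
force: [-0.2, -0.4, -1.3]
gripper_width: 0.296
t26.10 jaw -89.8 q6 86.7 shift [ 0.6 -0.1 68.6]  turn -0.002 (or 3.140)
```

```bash
python3 -m crank '[1,0,25,0,0,0,23,0,0,0,0,0,0,0,6,0,0,0,6,0,0,0,6,0,0,0,2.5,0,0,0,0,0]' | grep -E 'pos|force|wid'
python3 - <<'E'
from h import *
im,d=shot('scene'); cv2.imwrite('pics/b1.png',cv2.resize(im[170:290,260:420],(800,600),interpolation=cv2.INTER_CUBIC)[:,:,::-1])
E
```

```text
tcp_pos: [0.6106, 0.0239, 0.0085]
force: [-0.2, 0.6, -0.2]
gripper_width: 0.293
```

View pics/b1.png

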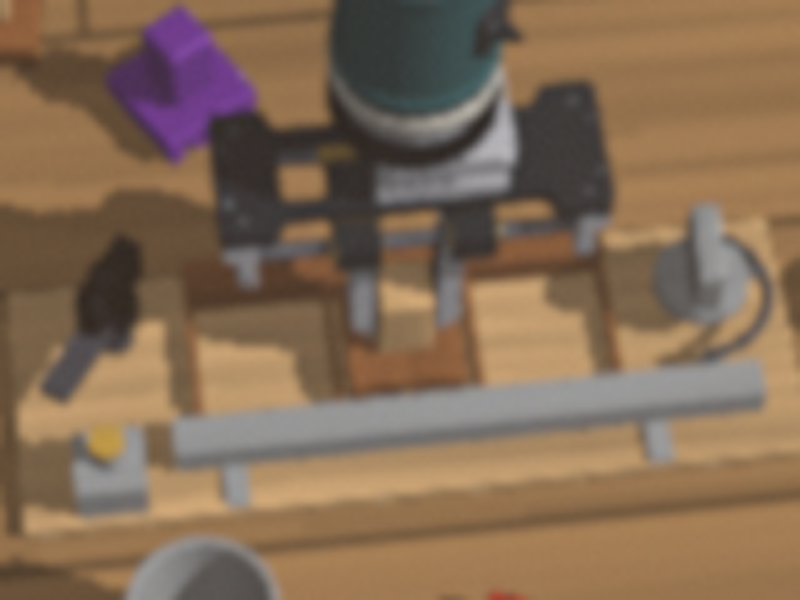

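```bash
python3 -m crank '[0,0,0,0,0,0,0,0,0,0,0,0]' -0.4 | tail -1; python3 -m crank '[0,0,-25,0,0,0,-35,0,0,0,-40,0,0,0,0,0]' | grep -E 'pos|force|wid';python3 -c "
from h import *
goal(.379,-.1724,.11,-94)"
```

```text
gripper_width: 0.579
tcp_pos: [0.6138, 0.0238, 0.1138]
force: [0.4, -0.1, -0.0]
gripper_width: 0.702
t28.02 jaw -89.9 q6 86.8 shift [-235.5  195.8   41.2]  turn 0.072 (or -3.070)
```

```bash
python3 -m crank '[-39,32.5,0,0,-39,32.5,0,0,-39,32.5,0,0,-39,32.5,0,0,-39,32.5,0,0,-38,32.5,0,0,0,0,0,0.072,0,0,0,0]' | grep -E 'pos|force|wid';python3 -c "
from h import *
im,d=shot('top'); P=cloud('top',d); Z=P[:,:,2]
def rc(n,u0,u1,v0,v1,a,b):
    m=np.zeros(Z.shape,bool); m[v0:v1,u0:u1]=1; m&=(Z>a)&(Z<b); q=P[m]*1000
    if len(q)>5: print(n,len(q),cv2.minAreaRect(q[:,:2].astype(np.float32)),np.median(q[:,2]))
    else: print(n,'none')
rc('b1h',290,330,220,258,.06,.09)
rc('b1s',295,325,225,258,.028,.037)
rc('f2h',370,432,300,370,.055,.075); rc('f2s',370,432,300,370,.016,.028)
goal(.379,-.1724,.037,-94)"
```

```text
tcp_pos: [0.3772, -0.1714, 0.1076]
force: [0.2, -0.2, 0.1]
gripper_width: 0.699
b1h 167 ((608.5880126953125, 23.04244041442871), (26.53947639465332, 27.693960189819336), 89.22966003417969) 76.66793782150289
b1s 495 ((609.6296997070312, 19.064075469970703), (66.28949737548828, 73.57815551757812), 88.704345703125) 32.05682249371244
f2h none
f2s 115 ((401.0545349121094, -173.9996337890625), (55.028724670410156, 12.4690523147583), 85.32886505126953) 21.88740104982829
t29.07 jaw -94.0 q6 61.7 shift [  1.6   1.2 110.3]  turn 0.000 (or -3.141)
```

```bash
python3 -m crank '[1.6,1.2,35,0,0,0,35,0,0,0,28,0,0,0,12,0,0,0,0,0,0,0,0,0]' | grep -E 'pos|force|wid'; python3 -m crank '[0,0,0,0,0,0,0,0,0,0,0,0,0,0,0,0,0,0,0,0]' 1 30 | grep -E 'pos|force|wid'; python3 -m crank '[0,0,-35,0,0,0,-40,0,0,0,-20,0,0,0,0,-0.075,0,0,0,0,0,0,0,0]' | grep -E 'pos|force|wid'; python3 -c "
from h import *
goal(.6093,-.0447,.0475,-89.7)"
```

```text
tcp_pos: [0.3807, -0.1732, -0.0]
force: [-0.6, -0.4, -0.1]
gripper_width: 0.698
tcp_pos: [0.3797, -0.1726, -0.0011]
force: [1.4, 0.3, 0.6]
gripper_width: 0.295
tcp_pos: [0.3792, -0.1725, 0.0931]
force: [-0.1, 0.1, -1.2]
gripper_width: 0.303
t31.20 jaw -89.8 q6 57.5 shift [ 230.7 -126.9   84.9]  turn -0.001 (or 3.140)
```

```bash
python3 -m crank '[46,-25.3,0,0,46,-25.3,0,0,46,-25.3,0,0,46,-25.3,0,0,46.5,-25.4,0,0,0,0,0,0,0,0,0,0]' | grep -E 'pos|force|wid'; python3 -c "
from h import *
goal(.6093,-.0447,.049,-89.7)"
```

```text
tcp_pos: [0.6086, -0.0452, 0.0927]
force: [-1.3, -0.8, 0.2]
gripper_width: 0.298
t32.08 jaw -89.7 q6 80.2 shift [ 0.9 -0.5 83.2]  turn -0.001 (or 3.141)
```

```bash
python3 -m crank '[1,-0.5,30,0,0,0,32,0,0,0,0,0,0,0,6,0,0,0,6,0,0,0,6,0,0,0,2.7,0,0,0,0,0]' | grep -E 'pos|force|wid'; python3 -m crank '[0,0,0,0,0,0,0,0,0,0,0,0]' -0.4 | grep -E 'force|wid'; python3 -m crank '[0,0,-25,0,0,0,-35,0,0,0,-40,0,0,0,0,0]' | grep -E 'pos|force|wid';python3 -c "
from h import *
goal(.5984,.1733,.11,-90)"
```

```text
tcp_pos: [0.6104, -0.0445, 0.0108]
force: [0.2, -0.5, -0.6]
gripper_width: 0.301
force: [0.6, -0.7, 0.4]
gripper_width: 0.579
tcp_pos: [0.6135, -0.045, 0.1161]
force: [0.3, 0.0, -0.9]
gripper_width: 0.7
t33.95 jaw -89.7 q6 80.2 shift [ -14.4 -218.5   45.1]  turn 0.005 (or -3.137)
```

```bash
python3 -m crank '[-3,-43.7,0,0,-3,-43.7,0,0,-3,-43.7,0,0,-3,-43.7,0,0,-2.4,-43.7,0,0,0,0,0,0]' -0.4| tail -1; for i in 1 2; do python3 -m crank '[0,0,0,-0.1713,0,0,0,-0.1713,0,0,0,-0.1713,0,0,0,-0.1713,0,0,0,-0.1713,0,0,0,-0.1713,0,0,0,-0.1713,0,0,0,-0.1713,0,0,0,-0.1713,0,0,0,0]' | tail -1; done;  python3 -c "
from h import *
goal(.5984,.1733,.045,87)
im,d=shot('top','t3.png'); P=cloud('top',d); Z=P[:,:,2]
def rc(n,u0,u1,v0,v1,a,b):
    m=np.zeros(Z.shape,bool); m[v0:v1,u0:u1]=1; m&=(Z>a)&(Z<b); q=P[m]*1000
    if len(q)>5: print(n,len(q),cv2.minAreaRect(q[:,:2].astype(np.float32)),np.median(q[:,2]))
    else: print(n,'none')
rc('b1h',292,325,225,258,.07,.09)
rc('b0h',327,350,225,258,.07,.09)
rc('worn',470,515,285,350,.065,.08)
"
```

```text
gripper_width: 0.7
gripper_width: 0.698
gripper_width: 0.7
t37.20 jaw 86.7 q6 -75.7 shift [ -3.5   0.4 104.9]  turn -0.006 (or 3.136)
b1h 162 ((608.9091796875, 22.962608337402344), (26.46430778503418, 27.125890731811523), 89.20623779296875) 77.33062997822317
b0h 163 ((609.3916625976562, -45.05517578125), (26.463420867919922, 27.146331787109375), 88.72118377685547) 76.88960860445026
worn 153 ((435.40460205078125, -369.2527770996094), (27.18780517578125, 27.987892150878906), 5.630344867706299) 70.76864222474403
```

View pics/t3.png

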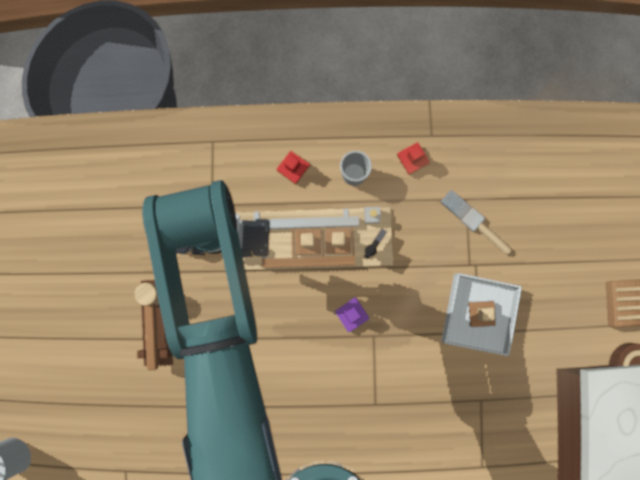

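```bash
python3 -m crank '[-3.5,0.4,30,0,0,0,35,0,0,0,28,0,0,0,11,0,0,0,0,0,0,0,0,0]' | grep -E 'pos|force|wid'; python3 -m crank '[0,0,0,0,0,0,0,0,0,0,0,0,0,0,0,0,0,0,0,0,0,0,0,0]' 1 40| grep -E 'pos|force|wid'; python3 -c "
from h import *
goal(.5984,.1733,.045,87)"
```

```text
tcp_pos: [0.5999, 0.1743, 0.0088]
force: [-0.9, 0.1, 0.4]
gripper_width: 0.702
tcp_pos: [0.5987, 0.1752, 0.007]
force: [0.4, 2.3, -1.0]
gripper_width: 0.146
t38.75 jaw 86.9 q6 -75.9 shift [ 0.2 -1.9  1.5]  turn -0.001 (or 3.141)
```

```bash
for i in 1 2; do python3 -m crank '[0,0,0,0.17,0,0,0,0.17,0,0,0,0.17,0,0,0,0.17,0,0,0,0.17,0,0,0,0.17,0,0,0,0.17,0,0,0,0.17,0,0,0,0.17,0,0,0,0]' | grep -vE 'time'; done
```

```text
tcp_pos: [0.599, 0.1755, 0.007]
tool_rot: [[0.01, 1.0, 0.001], [1.0, -0.01, 0.002], [0.002, 0.001, -1.0]]
force: [2.3, 5.7, -1.8]
gripper_width: 0.146
tcp_pos: [0.5994, 0.1751, 0.007]
tool_rot: [[0.999, 0.032, 0.002], [0.032, -0.999, 0.002], [0.002, -0.002, -1.0]]
force: [2.9, 3.6, -2.7]
gripper_width: 0.143
```

```bash
python3 -m crank '[0,0,0,0.06,0,0,0,0.04,0,0,0,0]' | grep -vE 'time'; python3 -m crank '[0,0,0,0,0,0,0,0,0,0,0,0]' -0.4| tail -1;  python3 -m crank '[0,0,-30,0,0,0,-35,0,0,0,-40,0,0,0,0,0]' | grep -E 'pos|force';  python3 -c "
from h import *
im,d=shot('top'); P=cloud('top',d); Z=P[:,:,2]
def rc(n,u0,u1,v0,v1,a,b):
    m=np.zeros(Z.shape,bool); m[v0:v1,u0:u1]=1; m&=(Z>a)&(Z<b); q=P[m]*1000
    if len(q)>5: print(n,len(q),cv2.minAreaRect(q[:,:2].astype(np.float32)),np.median(q[:,2]))
    else: print(n,'none')
rc('bar',290,352,210,236,.027,.0315)
z0=np.load('last_scene.npz')
rc('b1h',292,325,225,258,.07,.09); rc('b0h',327,350,225,258,.07,.09)
rc('mhead',125,175,270,310,.07,.085); rc('jar',140,190,205,255,.085,.1); rc('hand',140,165,312,372,.055,.066)
for s in('qd',): pass
S=shot('scene')[1]; P=cloud('scene',S); Z=P[:,:,2]; rc('cam s',392,412,205,235,.064,.078); rc('bar s',310,385,240,265,.027,.033)
"
```

```text
tcp_pos: [0.5991, 0.1751, 0.007]
tool_rot: [[0.998, -0.065, 0.001], [-0.065, -0.998, 0.001], [0.001, -0.001, -1.0]]
force: [2.6, 4.1, -1.6]
gripper_width: 0.155
gripper_width: 0.429
tcp_pos: [0.6014, 0.1742, 0.117]
force: [0.7, 0.4, -0.0]
bar 407 ((637.5165405273438, -6.785865783691406), (139.27352905273438, 30.2305908203125), 89.02559661865234) 29.877671645339934
b1h 159 ((602.679443359375, 22.99557113647461), (26.4476261138916, 27.143089294433594), 89.52489471435547) 76.9457203296772
b0h 154 ((603.0684814453125, -47.03449630737305), (26.387527465820312, 26.479225158691406), 88.6279296875) 76.73622016063743
mhead 388 ((495.93719482421875, 384.13397216796875), (48.88801574707031, 49.437408447265625), 52.414154052734375) 78.32150891494103
jar none
hand 497 ((389.90869140625, 378.8191833496094), (129.9940643310547, 23.927692413330078), 1.7667841911315918) 58.274101304106196
cam s 103 ((601.5042724609375, 175.62254333496094), (45.14118194580078, 14.785558700561523), 1.5039668083190918) 71.03434088054708
bar s 572 ((636.4025268554688, 39.95118713378906), (184.50457763671875, 41.41384506225586), 89.88380432128906) 29.961610792209807
```

```bash
python3 -c "
from h import *
goal(.4412,.3816,.1565,-87.4)"
```

```text
t42.60 jaw -94.1 q6 105.1 shift [-171.9 -196.    -5.2]  turn -0.117 (or 3.024)
```

```bash
python3 -m crank '[-34.4,-39.2,0,0,-34.4,-39.2,0,0,-34.4,-39.2,0,0,-34.4,-39.2,0,0,-34.4,-39.2,0,0,0,0,0,-0.117,0,0,0,0]' -0.4| tail -1; python3 -c "
from h import *
goal(.4412,.3816,.028,-87.4)
im,d=shot('top'); P=cloud('top',d); Z=P[:,:,2]
def rc(n,u0,u1,v0,v1,a,b):
    m=np.zeros(Z.shape,bool); m[v0:v1,u0:u1]=1; m&=(Z>a)&(Z<b); q=P[m]*1000
    if len(q)>5: print(n,len(q),cv2.minAreaRect(q[:,:2].astype(np.float32)),np.median(q[:,2]))
rc('cam',220,260,225,270,.064,.08);rc('jar',130,190,205,255,.085,.1);rc('b1h',292,325,225,258,.07,.09)
rc('bar',240,352,210,236,.027,.0315)
S=shot('scene')[1]; P=cloud('scene',S); Z=P[:,:,2]; rc('mhead s',455,495,160,200,.07,.085); rc('hand s',450,480,130,165,.054,.064)
"
```

```text
gripper_width: 0.702
t43.48 jaw -87.4 q6 122.8 shift [  2.   -0.4 121.1]  turn -0.000 (or 3.141)
cam 132 ((598.3994750976562, 173.16966247558594), (42.46805953979492, 14.508417129516602), 1.9756091833114624) 72.12100630688764
jar 475 ((635.076904296875, 342.41217041015625), (54.01157760620117, 54.44838333129883), 51.90673828125) 90.33508290847381
b1h 161 ((602.559326171875, 23.0318603515625), (26.522552490234375, 26.91448211669922), 89.08442687988281) 76.70402985220052
bar 679 ((639.0962524414062, 50.77140808105469), (254.16941833496094, 30.41367530822754), 88.65882110595703) 29.722077130368852
mhead s 252 ((497.98956298828125, 387.111328125), (48.11543655395508, 51.216514587402344), 69.68971252441406) 77.62701420058121
hand s 180 ((388.1724853515625, 381.52752685546875), (119.79109191894531, 20.903533935546875), 2.121675968170166) 57.7604221172262
```

```bash
python3 -m crank '[2,-0.4,40,0,0,0,40,0,0,0,30,0,0,0,11,0,0,0,0,0,0,0,0,0]' | grep -E 'pos|force|wid'; python3 -m crank '[0,0,0,0,0,0,0,0,0,0,0,0,0,0,0,0,0,0,0,0,0,0,0,0]' 1 55| grep -E 'pos|rot|force|wid'; python3 -m crank '[0,0,-3,0,0,0,-10,0,0,0,-30,0,0,0,-40,0,0,0,-20,0,0,0,0,0,0,0,0,0]' | grep -E 'pos|force|wid'; python3 -c "
from h import *
im,d=shot('top'); P=cloud('top',d); im,d=shot('scene','m1.png'); Q=cloud('scene',d)
def rc(P,n,u0,u1,v0,v1,a,b):
    Z=P[:,:,2]; m=np.zeros(Z.shape,bool); m[v0:v1,u0:u1]=1; m&=(Z>a)&(Z<b); q=P[m]*1000
    if len(q)>5: print(n,len(q),cv2.minAreaRect(q[:,:2].astype(np.float32)),np.median(q[:,2]))
rc(P,'head',110,180,255,310,.15,.195); rc(Q,'head s',440,510,120,200,.15,.195)
goal(.6673,-.18,.2,0.3)
"
```

```text
tcp_pos: [0.4444, 0.383, -0.0072]
force: [0.7, 0.5, -0.2]
gripper_width: 0.7
tcp_pos: [0.443, 0.3826, -0.009]
tool_rot: [[0.999, 0.045, -0.0], [0.045, -0.999, 0.0], [-0.0, -0.0, -1.0]]
force: [0.4, 0.9, -0.4]
gripper_width: 0.232
tcp_pos: [0.4423, 0.3818, 0.0926]
force: [-0.4, 0.4, -4.9]
gripper_width: 0.231
head 526 ((497.1900634765625, 382.65716552734375), (50.939125061035156, 45.637245178222656), 80.29129791259766) 178.91255755059902
head s 687 ((453.96002197265625, 384.6156311035156), (141.93045043945312, 51.44140625), 0.9224613904953003) 174.77211451002006
t46.05 jaw -87.4 q6 122.7 shift [199.4 571.4 -68. ]  turn -1.531 (or 1.611)
```

```bash
python3 -m crank '[0,0,-30,0,0,0,-30,0,0,0,0,0]' | grep -E 'pos'; python3 -m crank '[20,57,0,0,20,57,0,0,20,57,0,0,20,57,0,0,20,57,0,0,20,57,0,0,20,57,0,0,20,57,0,0,20,57,0,0,20,57,0,0]' | grep -E 'pos'; python3 -m crank '[0,0,0,-0.17,0,0,0,-0.17,0,0,0,-0.17,0,0,0,-0.17,0,0,0,-0.17,0,0,0,-0.17,0,0,0,-0.17,0,0,0,-0.17,0,0,0,-0.17,0,0,0,0]' | grep -E 'pos|force|wid'; python3 -c "
from h import *
goal(.6667,-.1777,.0395+.06,0.3)
"
```

```text
tcp_pos: [0.4443, 0.3833, 0.156]
tcp_pos: [0.6681, -0.1795, 0.1506]
tcp_pos: [0.6677, -0.1778, 0.151]
force: [-0.8, 1.2, -3.1]
gripper_width: 0.23
t48.92 jaw 0.1 q6 -19.7 shift [-0.  -0.6 91. ]  turn -0.003 (or 3.139)
```

```bash
python3 -m crank '[0,0,30,0,0,0,31,0,0,0,20,0,0,0,10,0,0,0,0,0,0,0,0,0]' | grep -E 'pos|force|wid'
python3 - <<'E'
from h import *
im,d=shot('scene'); cv2.imwrite('pics/p1.png',cv2.resize(im[180:300,220:360],(700,600),interpolation=cv2.INTER_CUBIC)[:,:,::-1])
P=cloud('scene',d); Z=P[:,:,2]
q=P[(Z>.115)&(Z<.14)&(np.abs(P[:,:,0]-.668)<.04)&(np.abs(P[:,:,1]+.122)<.035)]*1000
print(len(q),cv2.minAreaRect(q[:,:2].astype(np.float32)),np.percentile(q[:,2],[5,50,95]))
E
```

```text
tcp_pos: [0.6697, -0.1783, 0.0648]
force: [0.7, 0.5, -2.7]
gripper_width: 0.231
127 ((681.2650146484375, -125.97470092773438), (54.521728515625, 30.801767349243164), 79.05610656738281) [116.40774879 127.64492321 138.71054565]
```

View pics/p1.png

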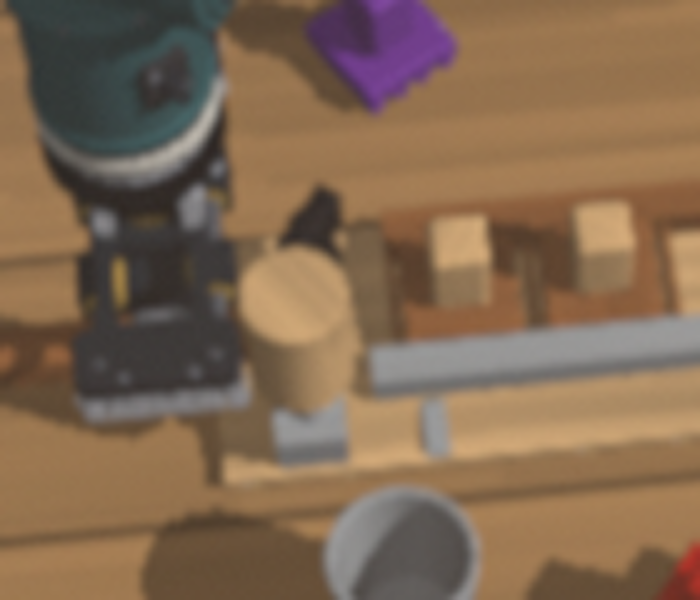

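```bash
python3 -m crank '[0,0,12,0,0,0,12,0,0,0,12,0,0,0,0,0,0,0,0,0]' | grep -E 'pos|force|wid'
```

```text
tcp_pos: [0.6689, -0.1782, 0.027]
force: [0.8, -1.0, -0.0]
gripper_width: 0.227
```

```bash
python3 -m crank '[0,0,2,0,0,0,0,0]' | grep -E 'pos|force|wid';python3 -m crank '[0,0,2,0,0,0,0,0]' | grep -E 'pos|force|wid'; python3 -m crank '[0,0,2,0,0,0,0,0,0,0,0,0]' | grep -E 'pos|rot|force|wid'
```

```text
tcp_pos: [0.6691, -0.1784, 0.0268]
force: [-0.5, -2.1, 4.6]
gripper_width: 0.229
tcp_pos: [0.6693, -0.1785, 0.0266]
force: [-3.1, -1.2, 9.8]
gripper_width: 0.229
tcp_pos: [0.6694, -0.1793, 0.0256]
tool_rot: [[-0.004, 1.0, 0.003], [1.0, 0.004, -0.003], [-0.003, 0.003, -1.0]]
force: [-3.7, -1.9, 11.8]
gripper_width: 0.231
```

```bash
python3 -m crank '[0,0,-20,0,0,0,-40,0,0,0,-40,0,0,0,-30,0,0,0,0,0]' | grep -E 'pos|force|wid'
python3 - <<'E'
from h import *
im,d=shot('top'); P=cloud('top',d); im,d=shot('scene'); Q=cloud('scene',d)
for p in [(283,258),(284,257),(282,257),(283,256)]: print(Q[p[1],p[0]].round(4))
Z=Q[:,:,2]; m=(np.abs(Q[:,:,0]-.669)<.025)&(np.abs(Q[:,:,1]+.1215)<.022)&(Z<.07)&(Z>.02); print(np.percentile(Z[m],[50,80,90,97]),m.sum())
y=(im[:,:,0].astype(int)-im[:,:,2]>90)&m; print('yellow',y.sum(),np.median(Z[y]) if y.sum() else 0)
for n,C in(('top',P),('scene',Q)):
    q=C[(C[:,:,2]>.2)&(C[:,:,2]<.27)&(np.abs(C[:,:,0]-.668)<.035)&(np.abs(C[:,:,1]+.122)<.028)]; 
    if len(q)>10:
        q=q[q[:,2]>np.percentile(q[:,2],60)]; A=np.c_[q[:,:2]-q[:,:2].mean(0),np.ones(len(q))]; print(n,'head top plane slope',np.linalg.lstsq(A,q[:,2],rcond=None)[0],len(q))
goal(.443,.3826,.0395+.155,-87.4)
E
```

```text
tcp_pos: [0.6702, -0.1781, 0.1542]
force: [-0.1, -0.9, -3.3]
gripper_width: 0.229
[ 0.6622 -0.1174  0.0421]
[ 0.654  -0.1151  0.0312]
[ 0.6573 -0.1197  0.0384]
[ 0.6529 -0.1172  0.0346]
[0.03652487 0.0400371  0.04309138 0.04649317] 211
yellow 22 0.04371270715781224
top head top plane slope [-0.00526073  0.00569146  0.24385105] 147
scene head top plane slope [-0.00393652  0.003852    0.23994288] 234
t51.95 jaw 0.3 q6 -19.8 shift [ 561.2 -222.4   -4.7]  turn 1.530 (or -1.611)
```

```bash
python3 -m crank '[56.1,-22.2,0,0,56.1,-22.2,0,0,56.1,-22.2,0,0,56.1,-22.2,0,0,56.1,-22.2,0,0,56.1,-22.2,0,0,56.1,-22.2,0,0,56.1,-22.2,0,0,56.1,-22.2,0,0,56.1,-22.2,0,0]' | grep -E 'pos'; python3 -m crank '[0,0,0,0.17,0,0,0,0.17,0,0,0,0.17,0,0,0,0.17,0,0,0,0.17,0,0,0,0.17,0,0,0,0.17,0,0,0,0.17,0,0,0,0.17,0,0,0,0]' | grep -E 'pos|force|wid'; python3 -c "
from h import *
goal(.4432,.3826,.0395-.009,-87.4)
"
```

```text
tcp_pos: [0.4417, 0.3827, 0.1476]
tcp_pos: [0.4426, 0.3812, 0.1479]
force: [-0.5, -0.5, -3.7]
gripper_width: 0.229
t54.45 jaw -87.3 q6 122.5 shift [  1.4  -1.8 156.8]  turn 0.002 (or -3.140)
```

```bash
python3 -m crank '[1,-1.4,50,0,0,0,50,0,0,0,25,0,0,0,0,0,0,0,0,0]' | grep -E 'pos|force'; python3 -m crank '[0,0,10,0,0,0,10,0,0,0,6,0,0,0,4,0,0,0,0,0,0,0,0,0]' | grep -E 'pos|force|wid'; python3 -c "
from h import *
goal(.4432,.3826,.0395-.009,-87.4)"
```

```text
tcp_pos: [0.4456, 0.3839, 0.0269]
force: [0.4, -0.6, -2.8]
tcp_pos: [0.4454, 0.3836, -0.0037]
force: [0.2, -0.3, -2.8]
gripper_width: 0.228
t55.83 jaw -87.4 q6 122.6 shift [-2.2  0.9  5.3]  turn -0.000 (or 3.141)
```

```bash
python3 -m crank '[-2,1,3,0,0,0,1,0,0,0,0,0]' | grep -E 'pos|force|wid';python3 -m crank '[0,0,1,0,0,0,0,0]' | grep -E 'pos|force|wid'; python3 -m crank '[0,0,0.5,0,0,0,0,0]' | grep -E 'pos|force|wid'
```

```text
tcp_pos: [0.443, 0.3823, -0.0081]
force: [-0.5, 0.1, -3.1]
gripper_width: 0.228
tcp_pos: [0.4431, 0.3824, -0.009]
force: [0.6, -0.3, -3.8]
gripper_width: 0.229
tcp_pos: [0.4432, 0.3824, -0.0095]
force: [-1.0, -0.9, -3.9]
gripper_width: 0.231
```

```bash
python3 -m crank '[0,0,0.7,0,0,0,0,0]' | grep -E 'pos|force'; python3 -m crank '[0,0,0,0,0,0,0,0,0,0,0,0]' -0.4 | grep -E 'force|wid'; python3 -m crank '[0,0,-25,0,0,0,-35,0,0,0,-40,0,0,0,-40,0,-40,0,0,0,-50,0,0,0,-50,0,0,0,0,0,0,0,0,0,0,0]' | grep -E 'pos|force|wid'
python3 - <<'E'
from h import *
im,d=shot('top','t9.png'); P=cloud('top',d); Z=P[:,:,2]
def rc(n,u0,u1,v0,v1,a,b):
    m=np.zeros(Z.shape,bool); m[v0:v1,u0:u1]=1; m&=(Z>a)&(Z<b); q=P[m]*1000
    if len(q)>5: print(n,len(q),cv2.minAreaRect(q[:,:2].astype(np.float32)),np.median(q[:,2]))
    else: print(n,'none')
rc('mhead',125,175,270,310,.07,.09); rc('hand',138,170,312,372,.052,.066)
rc('b1h',292,325,225,258,.07,.09); rc('b0h',327,350,225,258,.07,.09);rc('worn',470,515,285,350,.065,.08)
rc('jar',130,190,205,255,.085,.1); rc('tin',335,375,145,190,.08,.095);rc('cam',220,260,225,270,.064,.08); rc('pin',363,382,205,222,.040,.06)
E
```

```text
tcp_pos: [0.4432, 0.3824, -0.0096]
force: [-1.0, -1.6, -0.5]
force: [0.5, -0.3, 0.2]
gripper_width: 0.514
tcp_pos: [0.3039, 0.3763, 0.1302]
force: [-0.8, -0.4, -0.7]
gripper_width: 0.707
mhead 405 ((496.7601623535156, 383.7789611816406), (48.8874626159668, 48.696563720703125), 89.80906677246094) 78.10061461146947
hand 575 ((389.9909362792969, 373.0457763671875), (57.446937561035156, 127.12931060791016), 79.33042907714844) 57.968551684121216
b1h 158 ((602.5501098632812, 23.007780075073242), (26.362979888916016, 26.621877670288086), 89.04127502441406) 76.74846210771211
b0h 155 ((603.0599975585938, -46.82013702392578), (26.837568283081055, 26.578393936157227), 0.3168993592262268) 76.78064598841601
worn 150 ((434.79132080078125, -369.04803466796875), (26.786340713500977, 26.57508659362793), 1.9510189294815063) 70.60221465161317
jar 479 ((634.7247314453125, 342.54620361328125), (55.77897262573242, 53.15957260131836), 62.8033447265625) 90.3225223631438
tin 177 ((769.123046875, -86.85760498046875), (66.72466278076172, 67.81611633300781), 88.81269073486328) 84.54656447630018
cam 134 ((597.7806396484375, 173.0661163330078), (44.1915397644043, 15.294970512390137), 1.4611746072769165) 71.85172824533336
pin 59 ((667.0183715820312, -119.55419921875), (23.432777404785156, 30.625858306884766), 24.360240936279297) 42.81978018872388
```

View pics/t9.png

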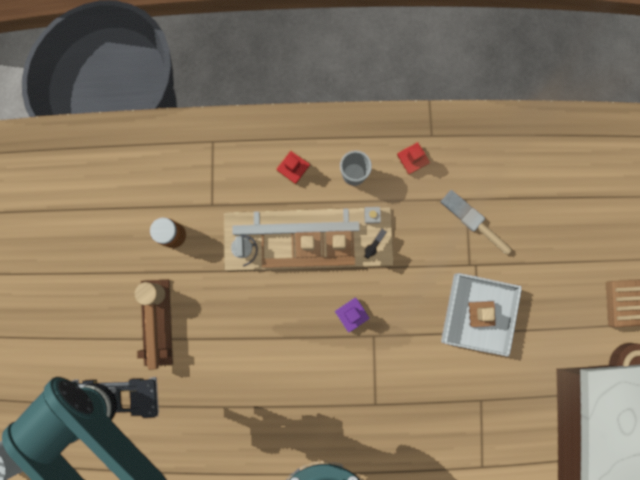

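The final view shows everything in place: mallet on its rest (150,320), two fresh blocks seated (308,242) and (338,240), worn block in the tray (483,314), bar drawn in, and the jar, tin and brush unmoved.

```bash
python3 -c "
from bench import manip
print(manip.read_state()['qd'].round(2)); print(manip.job_done())"
```

```text
[-0.73  0.85 -0.39 -0.05  0.06  0.02]
the job is handed in; nothing more can be done
None
```

The job is done and handed in at about 58 s of the 210 s allowed; the hand-in gives no verdict, so this rests on my own last checks.

| Item | What I did | Last check |
|---|---|---|
| Knob | turned clockwise about 2.1 rad and left loose | toe seen swung well clear of the block |
| Worn block | stood in the wash tray | handle top at 70.6 mm, within about 2 mm of the tray's centre |
| Two fresh blocks (only two on the bench) | seated in the middle and knob-end bays | handle tops at 76.8 mm (77 expected), so flat on the bay floors |
| Cam | turned clockwise to its stop | about 3.1 rad by the wing's angle; the bar pushed both blocks about 6 mm, putting its travel at about 12 mm |
| Lock pin | driven down with the mallet, pressed to about 15 N | head at about 43 to 44 mm (44 is fully down) |
| Mallet | put back on its rest | head within 1 mm of where it was found, top at 78 mm |
| Jar, tin, brush | left alone | look unmoved in the last picture |

- **Fingertip height was off:** the reported TCP sits about 39.5 mm below the real fingertips. My first knob grasp therefore closed on air just above the wing. I measured the offset by touching the wing top and corrected for it from then on.
- **Camera disagreement:** the two cameras differ by 2 to 5 mm sideways. I used the top camera throughout.
- **Knocked block:** one fresh block was shifted about 5 cm during the run. I measured it again before picking it up.
- **Unclean checks:** the final automatic mallet-handle fit was spoiled by the rest's cheeks, so its line is judged from the picture and the release pose. Brush and knob were checked by eye only.

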